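# Lock a T-foot stop against the cutting board

### The job

Take the T-foot stop from the holder, drop its foot into the slot of the metal base beside the cutting board, and slide it along the slot so that it pushes the board squarely and firmly, but gently, against the fence bar. Then twist the stop a quarter turn so that its foot locks crosswise under the slot's lips, still up against the board, and let go. Push the board only with the stop, never with the hand, and leave everything else where it is.

Things in the scene. Friction and masses are not known exactly. Their poses are not given: they have to be found in the camera images.
- stop: Loose steel stop, 0.22 kg, 71 mm tall, upright in either pocket of the holder. Heights above its origin (centre of the foot's underside): T-foot 34 x 11 mm from 0 to 7 mm, stem 10 mm thick to 15, round body 32 mm in diameter to 41, upright grip blade 40 long, 12 thick to 71. Foot and blade lie along its x axis; z is up. Lift it 20 mm or more to clear.
- stop_blade (a point): Middle of the stop's grip blade, on its axis, 56 mm above the foot's underside: grip here, across the blade's 12 mm.
- fixture: Fixed metal base plate 300 x 180 mm, top 26 mm above the counter, origin at the centre of its underside. A T-slot runs its whole length along x at y = 0: mouth 13.5 mm wide, lips 6 mm thick, below them a channel 40 mm wide, 16 mm deep. Foot along the slot passes with 1.2 mm to spare on each side, less than the measuring error: search by feel, forcing the base gently, never with 45 N.
- slot_entry (a point): Point on the slot's middle line at the base's top face, 112 mm from the base's centre towards -x; the slot is free for 20 mm either way: drop the foot in here. With the round body resting on the top, the stop's origin is 15 mm below the top face and its foot is 2 mm clear under the lips, free to turn either way.
- board: Loose cream plastic cutting board, 140 (x, along the slot) x 160 x 15 mm, 0.32 kg, flat on the base over the slot, slightly askew, 5 to 65 mm short of the fence. Origin: centre of its underside; x towards the fence. Slick: it slides at about 1 N; home on the fence, the push rises steeply: firm is 8 N or more kept for a quarter of a second; never 30 N.
- board_edge (a point): Middle of the board's edge to be pushed (mid thickness, 70 mm from its centre towards -x). When the stop's round body touches it, the stop's axis is 16 mm away. The fence, a dark steel bar 16 mm thick and 24 mm high across the base near its +x end, is adjustable: its face lies 106 to 134 mm from the base's centre, not measured, so where the board gets firm must be felt.
- caddy: Fixed grey plastic holder 90 x 200 x 30 mm with two pockets 41 x 17 mm (long along its x), 18 mm deep, at y = -50 and +50 mm. Origin: centre of its underside. The stop's foot hangs in one pocket, its round body rests on the holder's top, so the stop's origin is 15 mm above the counter.
- pin: Bystander in the other pocket of the holder: a steel pin with the same 32 mm round body but a round knob 20 mm thick instead of a blade (67 mm tall), and no T-foot. Origin: on its axis, 15 mm below the round body's underside. Leave it.
- ramekin: Bystander: white bowl 70 mm wide, 35 mm high, origin at the centre of its underside.
- spoon: Bystander: steel spoon 190 mm long; origin near its middle.
- shaker: Bystander: glass jar with steel cap, 52 mm wide, 100 mm tall, origin at the centre of its underside.
- knife: Bystander: kitchen knife, 290 mm long, lying flat; origin between handle and blade.
Not all that is in view belongs to the job. What is shaped like the stop but purple or yellow is not meant. Of the things like the board, leave any that is green; of the rest the larger one is meant.

How it is judged:
By the outcome, as a careful person would: the job done as asked, in the order asked, and still so for the second after the job is handed in, with the robot touching nothing.
It also fails if it takes over 72 s, if anything falls off the work surface, if the arm or the gripper's body presses on something with over 40 N, if the wrist force passes 120 N, or if a joint passes its speed limit or range.

### The arm

A 6-joint arm with a two-finger parallel gripper is mounted at the origin on the work surface. World frame = base frame: x ahead of the robot, y to its left, z up, the work surface at z = 0. Lengths are in m, angles in rad, forces in N, time in s.
With the tool pointing down it reaches from about 0.35 to 0.775 m from the base axis. Payload 5.5 kg.
Tool frame: the origin (TCP) lies between the finger pads; the fingertips stand 19 mm ahead of it and the grasp point (between the pads) is the TCP (env.tcp_to_tips is the distance from the TCP to the fingertips, in m); z points along the fingers, y is the direction in which the jaws open and shut (so a half turn about z gives the same grasp; the last joint's range is limited). The gripper opens to 85 mm and grips with 20 to 120 N. Pads are 22 mm wide; open, the fingers measure 114 mm over their backs; the gripper's body (76 mm by 85 mm) begins 54 mm behind the grasp point. The pads swing forward as they close: fully open they stand 13 mm farther back than shut.
Start: joints at [-1.315, 0.313, 0.046, 1.304, 0, 1.431], TCP at [0.222, -0.531, 0.217] pointing down, gripper open.
Joint ranges: [-2.76, 2.76], [-0.86, 1.69], [-1.03, 1.26], [-2.2, 2.34], [-1.47, 1.5], [-3.14, 3.14]. Speed limits (rad/s): [2.57, 2.57, 3.14, 3.14, 3.14, 3.14].

### API

Orientations are given as a unit quaternion [w, x, y, z].
In Python, from workcell import env, eyes, job gives the robot as it stands. The module is installed in compiled form; this text tells all that it offers.
- The arm moves only by the tool move_arm, never from a script. Its argument "commands" is a list of rows, each a list of 3 entries, a list of its own where there are three numbers: the shift along the world's x, y, z as a fraction of full scale, then the turn, a rotation vector about the world's x, y, z as a fraction of full scale, then the gripper command: -1 is shut, 1 is fully open, values between are in proportion. In form: [[[x, y, z], [wx, wy, wz], gripper], ...]. A call has 1 to 5 rows; each row shifts and turns the commanded pose from where the row before left it; what a row does not reach is not made up. Full scale, the value 1, is 0.04 m for a shift and 8 degrees for a turn. A row lasts 1/10 s, in which the tool goes at most 50 mm and 8.59 degrees, less where a joint would pass 70% of its speed; a pose out of reach is approached as far as the arm can. A call with a number of a shift or a turn outside -1 to 1 is refused whole. A call with a gripper value outside its range is refused whole. The fingers move at their own pace and stop on an object; "newtons" is the grip in N (left out, the last holds). Time passes only in rows, so rows that do not move let the fingers close. It gives the time, the measured TCP pose, the force and the opening at its end, in the units of the state.
- env.get_state(): the state, without advancing time (a new reading comes with each control period).
- eyes.read_camera(name): name is "side" or "top" or "wrist"; returns a dict with "frame" (384x512x3 uint8, red, green, blue), "mtx" (3x3 intrinsics, pixels), "camera_from_world" (4x4, takes a point from world to camera coordinates); the wrist camera has in their place "mount" (4x4, takes a point from camera to tool coordinates, whose origin is the TCP and whose axes are the flange's). Camera axes: x right, y down, z forward; pixel columns grow to the right and rows downward; lengths in m; the calibration is good to about 2 mm. The wrist camera is an equidistant fisheye: a pixel r from the principal point sees the ray r / f radians off the axis. A picture is of the moment at which its call begins: read the wrist's pose just before it. There is no depth.
- job.hand_in(): hands the job in, once; it reports no verdict.
The state is a dict: "clock": time; "joint_pos": joint angles; "qvel": joint speeds; "tau": joint torques, N m; "tcp_pos": TCP position; "orientation": TCP orientation; "wrist_force": force on the tool from outside, world axes, zero at the start; "ft_torque": the same for the moment, N m; "finger_gap": finger opening in m.
Only numpy, scipy, OpenCV 4.12 (cv2) and the standard library are available. Lean on these libraries where they do the work, as an engineer would, in place of code of your own. Each camera call takes 0.05 s, during which the arm holds its last target.

## Working session

There is one attempt and no reset: what is moved stays moved. The work goes in short steps, Python scripts to look and compute and a tool call to move; the robot and the scene stay as the last step left them, time stands still between calls to the robot, and variables do not carry over. Pictures are saved under pics/ and viewed, and the job is handed in when it is done.

Besides the shell and the picture viewer there is one more tool, called after "Request:" by a JSON object that holds its "method" and its "body". move_arm: Moves the arm, as the interface text tells. Its arguments: {"type":"object","properties":{"commands":{"type":"array","items":{"type":"array"}},"newtons":{"type":"number"}},"required":["commands"]}

```bash
ls; mkdir -p pics; cat > h.py <<'E'
from workcell import env, eyes, job
import numpy as np, cv2
def snap(n,tag):
    s=env.get_state(); r=eyes.read_camera(n)
    cv2.imwrite(f'pics/{tag}.png',cv2.cvtColor(r['frame'],cv2.COLOR_RGB2BGR))
    np.savez(f'pics/{tag}.npz',**{k:v for k,v in r.items()},tcp=s['tcp_pos'],q=s['orientation'])
    return r
def crop(tag,u0,v0,u1,v1,k,out):
    im=cv2.imread(f'pics/{tag}.png')[v0:v1,u0:u1]
    cv2.imwrite(f'pics/{out}.png',cv2.resize(im,None,fx=k,fy=k,interpolation=cv2.INTER_CUBIC))
def R(q):
    from scipy.spatial.transform import Rotation as Ro
    return Ro.from_quat([q[1],q[2],q[3],q[0]]).as_matrix()
def ray(tag,u,v):
    d=np.load(f'pics/{tag}.npz'); K=d['mtx']
    T=np.linalg.inv(d['camera_from_world'])
    p=np.linalg.inv(K)@[u,v,1]; return T[:3,3],T[:3,:3]@p
def px2w(tag,u,v,z):
    o,r=ray(tag,u,v); return o+r*(z-o[2])/r[2]
def w2px(tag,P):
    d=np.load(f'pics/{tag}.npz'); c=d['camera_from_world']@np.r_[P,1]; p=d['mtx']@c[:3]; return p[:2]/p[2]
def tri(t1,a,t2,b):
    o1,r1=ray(t1,*a);o2,r2=ray(t2,*b)
    A=np.c_[r1,-r2]; s=np.linalg.lstsq(A,o2-o1,rcond=None)[0]
    p=o1+r1*s[0];q=o2+r2*s[1]; return (p+q)/2,np.linalg.norm(p-q)
E
python3 - <<'E'
from h import *
for n in ['top','side']:
    r=snap(n,n+'0'); print(n, r['mtx'].tolist(), np.linalg.inv(r['camera_from_world'])[:3,3])
print(env.get_state())
E
python3 -c "
from h import *
crop('top0',0,0,512,384,1.5,'top0b');crop('side0',0,0,512,384,1.5,'side0b')"
```

```text
pics
top [[406.75796886585596, 0.0, 254.0610514884006], [0.0, 406.75796886585596, 197.00410494020204], [0.0, 0.0, 1.0]] [0.28461184 0.0023819  1.26154412]
side [[402.4429785665135, 0.0, 250.445801801404], [0.0, 402.4429785665135, 196.21057625455677], [0.0, 0.0, 1.0]] [ 0.3588071  -0.92415358  0.80818489]
{'clock': 0.1, 'joint_pos': array([-1.31456492e+00,  3.13898602e-01,  4.50882472e-02,  1.30357783e+00,
        2.61118728e-05,  1.43120031e+00]), 'qvel': array([ 5.77910333e-04, -2.35748331e-03,  2.46426663e-03, -1.77532060e-05,
        8.97472884e-04, -4.15018741e-04]), 'tau': array([ 2.97866689e-03, -4.81720734e+01,  2.99247444e+01,  1.26351279e-02,
       -1.42922418e-04, -4.19735670e-06]), 'tcp_pos': array([ 0.22158447, -0.53008063,  0.21571146]), 'orientation': array([-7.95335020e-04,  9.80478617e-01,  1.96624128e-01, -3.33565922e-05]), 'wrist_force': array([-0.00477027, -0.91210594, -0.01255884]), 'ft_torque': array([0.00239735, 0.03576514, 0.02101419]), 'finger_gap': 0.08524384316693948}
```

View pics/top0b.png

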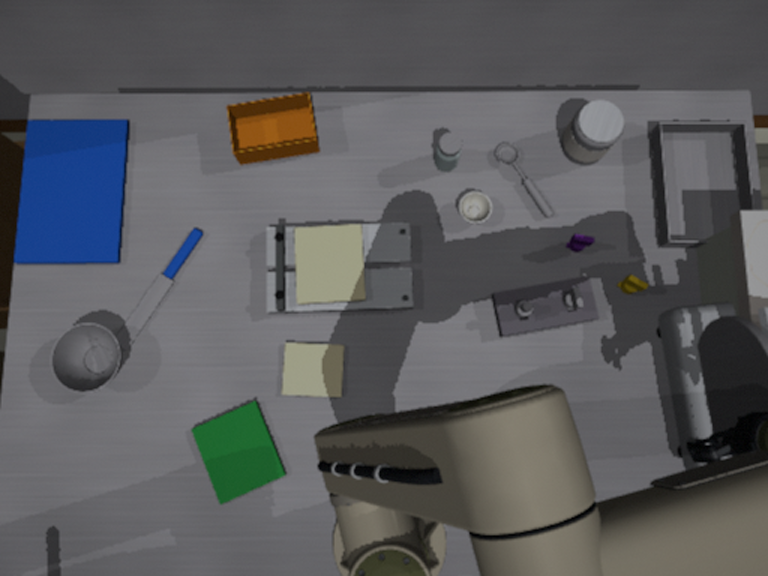

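View pics/side0b.png

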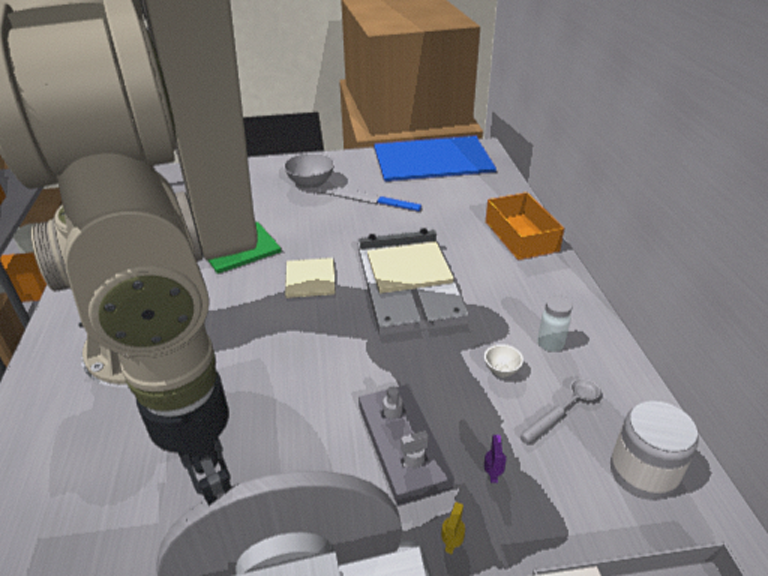

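```bash
python3 - <<'E'
from h import *
crop('top0',320,175,430,235,7,'c1');crop('top0',165,140,290,215,6,'c2')
crop('side0',230,250,310,340,6,'c3');crop('side0',230,145,320,230,7,'c4')
E
```

```text
(no output)
```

View pics/c1.png

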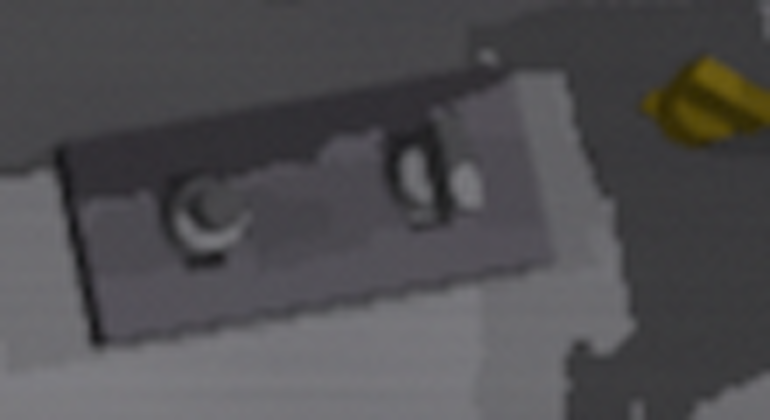

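View pics/c2.png

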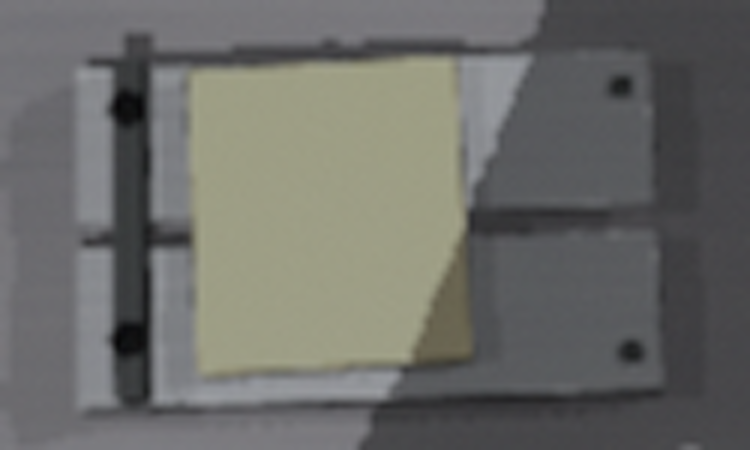

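View pics/c3.png

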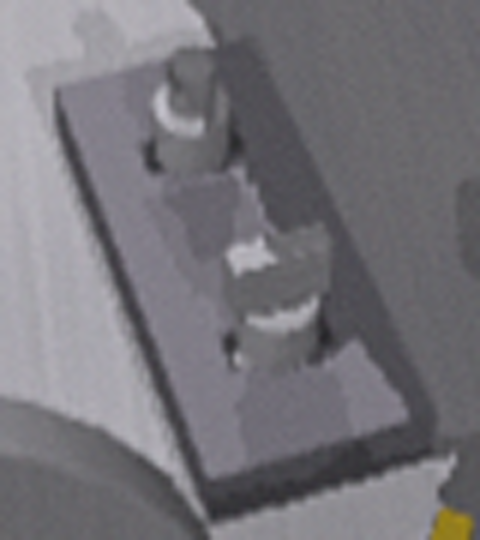

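View pics/c4.png

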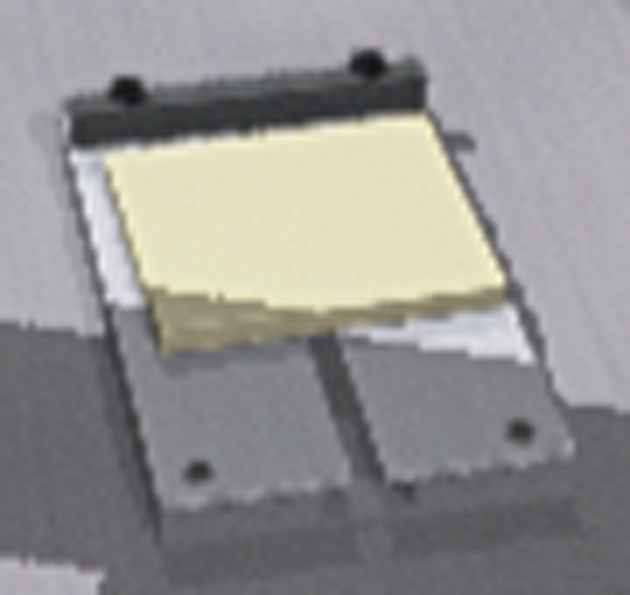

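```bash
cat > m1.py <<'E'
from h import *
from scipy.optimize import least_squares
def f(s,o,k): return lambda x,y:(o[0]+x/k-0*0.5,o[1]+y/k)
t1=f('top0',(320,175),7);t2=f('top0',(165,140),6);s3=f('side0',(230,250),6);s4=f('side0',(230,145),7)
def fit(pts,L,W,z,x0):
    # pts: (tag,uv,lx,ly)
    def res(p):
        c,s=np.cos(p[2]),np.sin(p[2]);o=[]
        for tag,uv,lx,ly in pts:
            P=[p[0]+c*lx-s*ly,p[1]+s*lx+c*ly,z]; o+=list(w2px(tag,P)-np.array(uv))
        return np.array(o)
    r=least_squares(res,x0,loss='soft_l1'); return r.x,res(r.x).reshape(-1,2).round(1)
for a in [(60,150),(97,345),(550,262),(520,75)]: print('cad top',px2w('top0',*t1(*a),.03))
for a in [(55,88),(245,40),(430,410),(207,478)]: print('cad side',px2w('side0',*s3(*a),.03))
for a in [(78,62),(80,408),(662,392),(650,52),(658,220),(80,237)]: print('fix top',px2w('top0',*t2(*a),.026))
for a in [(162,500),(570,445),(70,148),(365,480)]: print('fix side',px2w('side0',*s4(*a),.026))
for a in [(190,70),(203,375),(472,357),(457,57)]: print('board top',px2w('top0',*t2(*a),.041))
for a in [(107,155),(150,290),(505,290),(432,113)]: print('board side',px2w('side0',*s4(*a),.041))
print('stop', px2w('top0',*t1(437,172),.071+.015),px2w('side0',*s3(278,255),.086))
print('pin', px2w('top0',*t1(213,205),.082),px2w('side0',*s3(193,65),.082))
E
python3 m1.py
```

```text
cad top [ 0.48748964 -0.21218305  0.03      ]
cad top [ 0.4019568  -0.22558449  0.03      ]
cad top [ 0.43773143 -0.42287364  0.03      ]
cad top [ 0.52034436 -0.41453547  0.03      ]
cad side [ 0.40383099 -0.23205548  0.03      ]
cad side [ 0.4883237  -0.21735525  0.03      ]
cad side [ 0.52459478 -0.41069243  0.03      ]
cad side [ 0.43791399 -0.42676387  0.03      ]
fix top [0.63615285 0.25512749 0.026     ]
fix top [0.45323848 0.24866567 0.026     ]
fix top [ 0.460869   -0.04914306  0.026     ]
fix top [ 0.64043711 -0.04448738  0.026     ]
fix top [ 0.55067209 -0.04788452  0.026     ]
fix top [0.54256545 0.25130848 0.026     ]
fix side [ 0.46504303 -0.04981306  0.026     ]
fix side [ 0.64124005 -0.0423908   0.026     ]
fix side [0.45613347 0.21421605 0.026     ]
fix side [ 0.55100937 -0.05077316  0.026     ]
board top [0.62739655 0.19389266 0.041     ]
board top [0.46792375 0.18374549 0.041     ]
board top [0.47683685 0.04749364 0.041     ]
board top [0.63382289 0.05581043 0.041     ]
board side [0.47110502 0.18357505 0.041     ]
board side [0.47715363 0.07469547 0.041     ]
board side [0.63375568 0.0489574  0.041     ]
board side [0.63158741 0.19302538 0.041     ]
stop [ 0.46860272 -0.35883948  0.086     ] [ 0.47276873 -0.37488538  0.086     ]
pin [ 0.45550051 -0.26616696  0.082     ] [ 0.45682084 -0.27466625  0.082     ]
```

Request:
{"method": "move_arm", "body": {"commands": [[[0.78,0.5,0],[0,0,-0.2],0.1],[[0.78,0.5,0],[0,0,-0.2],0.1],[[0.78,0.5,0],[0,0,-0.2],0.1],[[0.78,0.5,0],[0,0,-0.2],0.1],[[0.78,0.5,0],[0,0,-0.2],0.1]], "newtons": 40}}

```text
clock: 0.6
tcp_pos: [0.3786, -0.4294, 0.2161]
orientation: [-0.0, 0.992, 0.127, -0.0]
wrist_force: [0.0, -0.1, -0.2]
finger_gap: 0.0471
```

Request:
{"method": "move_arm", "body": {"commands": [[[0.78,0.5,0],[0,0,-0.2],0.1],[[0.78,0.5,0],[0,0,-0.2],0.1],[[0.78,0.5,0],[0,0,-0.16],0.1],[[0,0,0],[0,0,0],0.1],[[0,0,0],[0,0,0],0.1]]}}

```text
clock: 1.1
tcp_pos: [0.4716, -0.3698, 0.2159]
orientation: [-0.0, 0.996, 0.09, -0.001]
wrist_force: [-0.5, -0.6, -0.8]
finger_gap: 0.0469
```

```bash
python3 - <<'E'
from h import *
r=snap('wrist','w1');print(r['mtx'],r['mount'],env.tcp_to_tips);s=env.get_state();print(s['tcp_pos'],s['orientation'],s['finger_gap'],s['joint_pos'],s['wrist_force'])
snap('top','top1')
crop('w1',0,0,512,384,1.5,'w1b')
crop('top1',150,130,440,250,2.7,'top1b')
E
```

```text
[[297.31863964   0.         262.11661983]
 [  0.         297.31863964 184.81395367]
 [  0.           0.           1.        ]] [[-8.49199099e-04 -9.50642211e-01 -3.10288035e-01  7.90630687e-02]
 [ 9.99999555e-01 -9.35042723e-04  1.27921019e-04 -7.51848383e-04]
 [-4.11739690e-04 -3.10287788e-01  9.50642582e-01 -1.57714545e-01]
 [ 0.00000000e+00  0.00000000e+00  0.00000000e+00  1.00000000e+00]] 0.019
[ 0.47091899 -0.37043245  0.21602544] [-2.40624693e-04  9.96010763e-01  8.92312647e-02 -5.31611355e-04] 0.04721983891036319 [-8.00170907e-01  3.62072701e-01  1.14222533e-01  1.32398958e+00
 -5.22796401e-04  2.16272178e+00] [ 0.11786639 -0.56487678  0.07818315]
```

View pics/w1b.png

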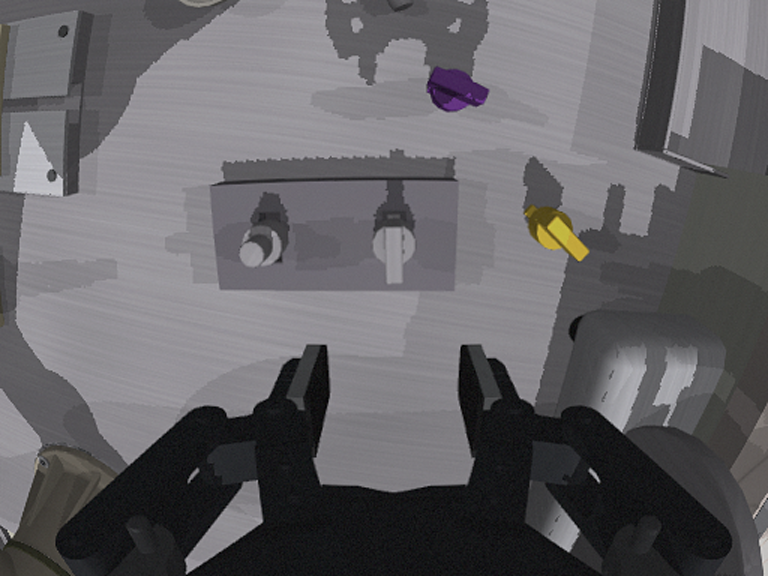

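View pics/top1b.png

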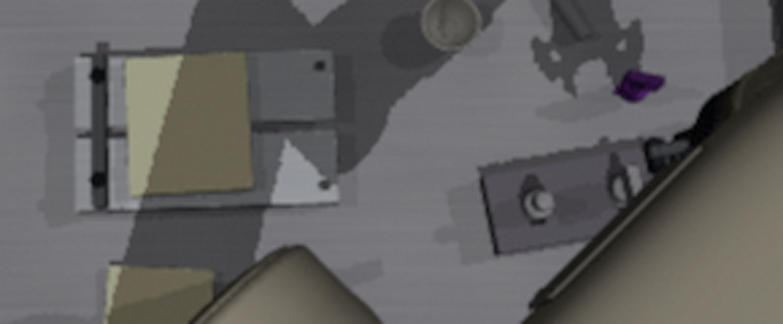

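```bash
cat >> h.py <<'E'
def wray(tag,u,v):
    d=np.load(f'pics/{tag}.npz'); K=d['mtx']; x=np.array([u-K[0,2],v-K[1,2]]); r=np.hypot(*x); th=r/K[0,0]
    c=np.r_[np.sin(th)*x/max(r,1e-9),np.cos(th)]
    M=d['mount']; Rt=R(d['q']); return Rt@M[:3,3]+d['tcp'],Rt@(M[:3,:3]@c)
def wpx(tag,u,v,z):
    o,r=wray(tag,u,v); return o+r*(z-o[2])/r[2]
def w2wp(tag,P):
    d=np.load(f'pics/{tag}.npz'); K=d['mtx'];M=d['mount']; t=R(d['q']).T@(np.array(P)-d['tcp'])
    c=M[:3,:3].T@(t-M[:3,3]); th=np.arctan2(np.hypot(c[0],c[1]),c[2]); n=c[:2]/np.hypot(c[0],c[1]); return K[:2,2]+K[0,0]*th*n
def yaw(q): m=R(q); return np.degrees(np.arctan2(m[1,0],m[0,0]))
E
python3 - <<'E'
from h import *
crop('w1',230,130,300,200,10,'w1c')
for a in [(212,184),(458,180),(455,290),(219,290)]: print('cad',wpx('w1',a[0]/1.5,a[1]/1.5,.03))
E
```

```text
cad [ 0.49081941 -0.21594176  0.03      ]
cad [ 0.52543702 -0.41016004  0.03      ]
cad [ 0.4368679  -0.42704182  0.03      ]
cad [ 0.4004229 -0.2290809  0.03     ]
```

View pics/w1c.png

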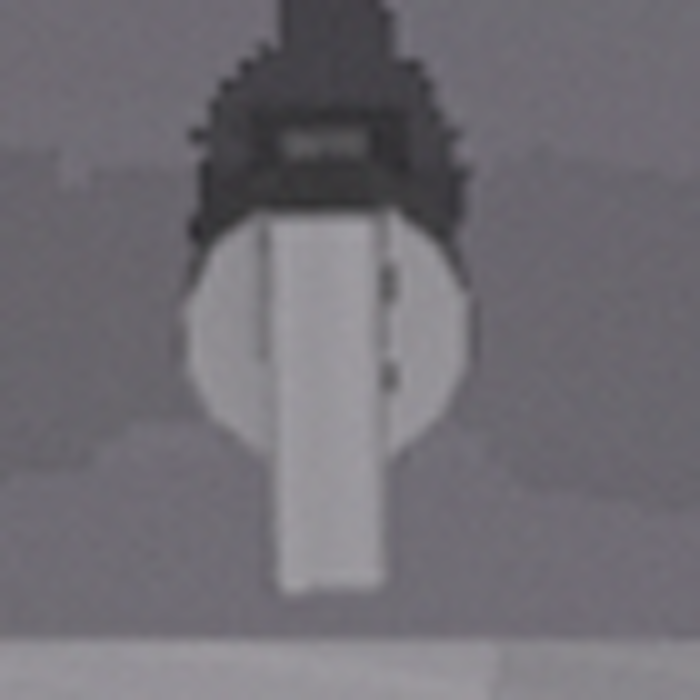

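```bash
python3 - <<'E'
from h import *
a=wpx('w1',263.1-.5,188.8-.5,.086);b=wpx('w1',262.5-.5,151.2-.5,.086)
print(a,b,(a+b)/2,np.linalg.norm(a-b),np.degrees(np.arctan2(*(b-a)[[1,0]])))
c=np.mean([wpx('w1',x/1.5,y/1.5,.03) for x,y in [(212,184),(458,180),(455,290),(219,290)]],0);print(c)
for w in ['q']: print(yaw(np.load('pics/w1.npz')['q']))
E
```

```text
[ 0.45313197 -0.37285696  0.086     ] [ 0.49149718 -0.36528391  0.086     ] [ 0.47231457 -0.36907044  0.086     ] 0.03910550821591752 11.166273259929204
[ 0.46338681 -0.32055613  0.03      ]
10.323170678529097
```

Request:
{"method": "move_arm", "body": {"commands": [[[0.03,0.03,-0.9],[0,0,0.05],0.1],[[0,0,-0.9],[0,0,0],0.1],[[0,0,-0.9],[0,0,0],0.1],[[0,0,-0.5],[0,0,0],0.1],[[0,0,-0.27],[0,0,0],0.1]]}}

```text
clock: 1.7
tcp_pos: [0.4701, -0.3693, 0.0754]
orientation: [-0.001, 0.996, 0.091, -0.001]
wrist_force: [0.2, 0.3, 0.9]
finger_gap: 0.0473
```

Request:
{"method": "move_arm", "body": {"commands": [[[0,0,0],[0,0,0],-1],[[0,0,0],[0,0,0],-1],[[0,0,0],[0,0,0],-1],[[0,0,0],[0,0,0],-1],[[0,0,0],[0,0,0],-1]], "newtons": 60}}

```text
clock: 2.2
tcp_pos: [0.473, -0.3698, 0.0787]
orientation: [0.001, 0.996, 0.092, 0.001]
wrist_force: [0.4, -0.2, -0.5]
finger_gap: -0.0002
```

```bash
python3 - <<'E'
from h import *
s=env.get_state();print(s['tcp_pos'],yaw(s['orientation']),s['wrist_force'])
snap('wrist','w2');crop('w2',100,80,400,300,2.6,'w2b')
E
```

```text
[ 0.47299483 -0.36984489  0.0787388 ] 10.603426561098196 [ 0.35554418 -0.16302315 -0.46195281]
```

View pics/w2b.png

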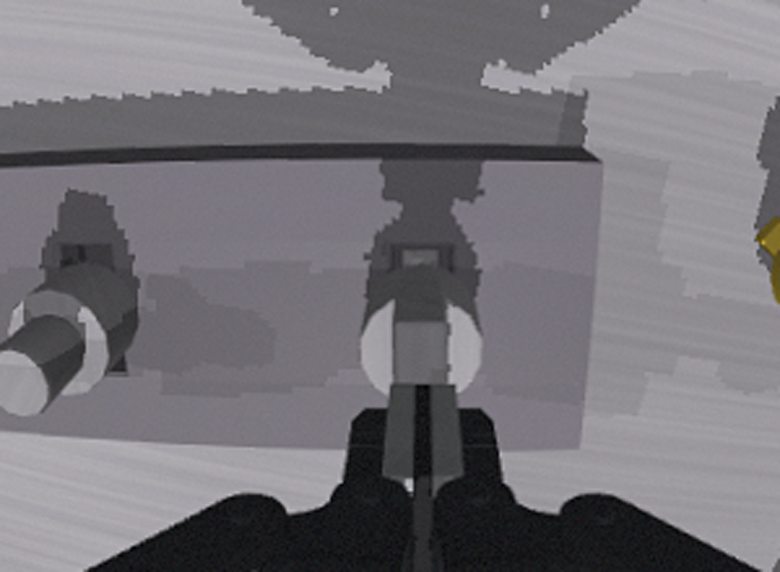

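```bash
python3 - <<'E'
from h import *
snap('side','side2');snap('top','top2');
s=env.get_state()
print(w2px('side2',s['tcp_pos']),w2px('top2',s['tcp_pos']),w2wp('w2',s['tcp_pos']), w2px('side2',s['tcp_pos']-[0,0,.019]))
print([(w2wp('w2',np.array([.4722,-.369,.086])+d*np.array([.983,.185,0]))-[100,80])*2.6 for d in (-.02,.02)])
print((w2wp('w2',s['tcp_pos'])-[100,80])*2.6,(w2wp('w2',s['tcp_pos']-[0,0,.019])-[100,80])*2.6)
crop('side2',220,230,320,340,5,'side2b');crop('top2',330,170,430,240,7,'top2b')
E
```

```text
[275.79976845 292.77086856] [385.17415453 198.60021655] [262.63016576 229.02668787] [275.66310472 298.07037125]
[array([420.76321655, 481.03714443]), array([420.34216192, 320.51543716])]
[422.83843097 387.46938846] [422.56838837 353.67443123]
```

View pics/side2b.png

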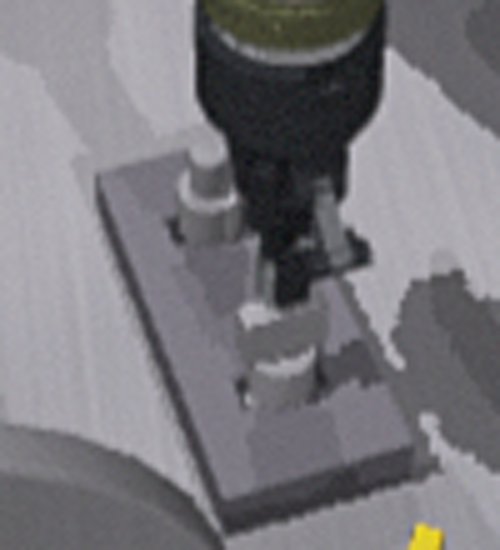

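View pics/top2b.png

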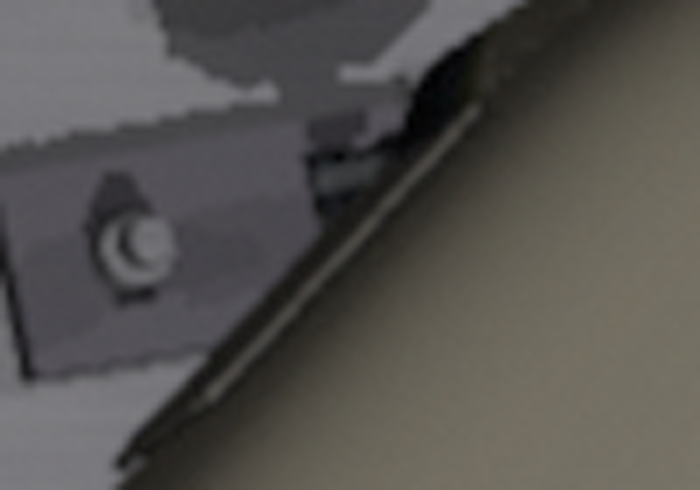

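```bash
python3 - <<'E'
from h import *
d=np.load('pics/w2.npz');Rt=R(d['q'])
for tx in (-.011,0,.011):
  for tz in (-.03,-.02,-.013,-.006,0,.01,.019):
    p=(w2wp('w2',d['tcp']+Rt@[tx,0,tz])-[100,80])*2.6
    d1=np.load('pics/w1.npz');R1=R(d1['q'])
    q=w2wp('w1',d1['tcp']+R1@[tx,.0235,tz])*1.5
    print(tx,tz,p.round(0),q.round(0))
s=env.get_state();print(s)
E
```

```text
-0.011 -0.03 [425. 503.] [463. 409.]
-0.011 -0.02 [425. 476.] [459. 394.]
-0.011 -0.013 [425. 459.] [457. 384.]
-0.011 -0.006 [425. 443.] [455. 375.]
-0.011 0 [425. 430.] [453. 367.]
-0.011 0.01 [425. 410.] [450. 356.]
-0.011 0.019 [424. 393.] [448. 346.]
0 -0.03 [425. 457.] [465. 383.]
0 -0.02 [425. 432.] [461. 368.]
0 -0.013 [425. 415.] [459. 359.]
0 -0.006 [425. 400.] [456. 350.]
0 0 [425. 388.] [454. 343.]
0 0.01 [425. 369.] [451. 333.]
0 0.019 [424. 354.] [449. 324.]
0.011 -0.03 [426. 407.] [468. 354.]
0.011 -0.02 [425. 383.] [463. 341.]
0.011 -0.013 [425. 368.] [460. 332.]
0.011 -0.006 [425. 355.] [458. 324.]
0.011 0 [425. 344.] [456. 318.]
0.011 0.01 [425. 327.] [453. 308.]
0.011 0.019 [425. 313.] [450. 300.]
{'clock': 2.35, 'joint_pos': array([-7.97096535e-01,  4.33264900e-01, -1.26099883e-01,  1.01074160e+00,
       -6.96913910e-05,  2.15929101e+00]), 'qvel': array([-0.00086708,  0.00193897, -0.00257218, -0.00167779,  0.00213908,
        0.00019279]), 'tau': array([-2.79731123e-02, -5.23346758e+01,  2.75532281e+01, -8.85790185e-03,
       -1.39958825e-03, -1.84236414e-04]), 'tcp_pos': array([ 0.4727039 , -0.36944231,  0.07811646]), 'orientation': array([2.89944213e-04, 9.95715388e-01, 9.24702476e-02, 1.90140085e-04]), 'wrist_force': array([ 0.53597779, -0.25135468,  0.10920717]), 'ft_torque': array([ 0.02151888, -0.01097316,  0.02925076]), 'finger_gap': -0.00020120416920858675}
```

Request:
{"method": "move_arm", "body": {"commands": [[[0,0,0],[0,0,0],-0.1],[[0,0,0],[0,0,0],-0.1],[[0,0,0],[0,0,0],-0.1]]}}

```text
clock: 2.65
tcp_pos: [0.4725, -0.3694, 0.0777]
orientation: [0.0, 0.996, 0.092, -0.0]
wrist_force: [-0.0, 0.0, -0.3]
finger_gap: 0.0382
```

```bash
python3 - <<'E'
from h import *
s=env.get_state();print(s['tcp_pos'],yaw(s['orientation']),s['wrist_force'],s['finger_gap'])
snap('wrist','w3');crop('w3',150,130,380,300,3.4,'w3b')
snap('side','side3');crop('side3',230,240,320,330,8,'side3b')
print((w2px('side3',s['tcp_pos'])-[230,240])*8)
E
```

```text
[ 0.47247234 -0.36935103  0.07766361] 10.600053062416412 [-0.01511987  0.03433764 -0.28612048] 0.0382492194464207
[365.4935919  423.02839014]
```

View pics/w3b.png

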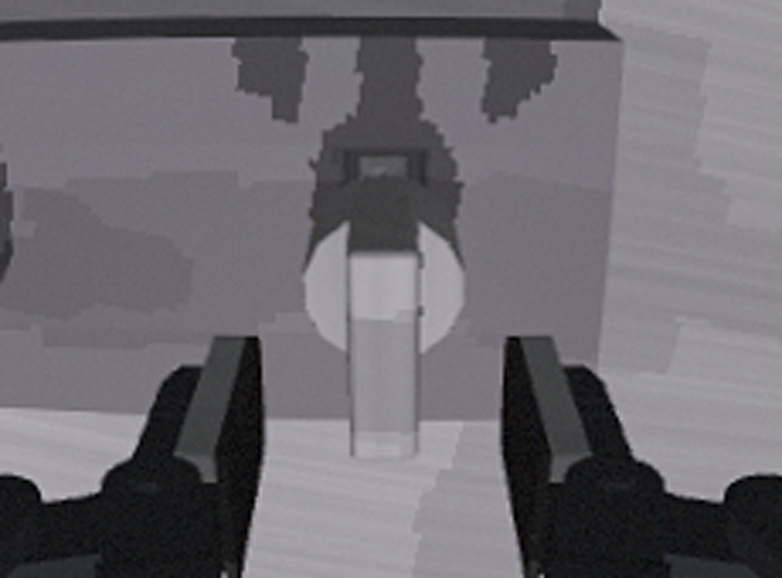

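View pics/side3b.png

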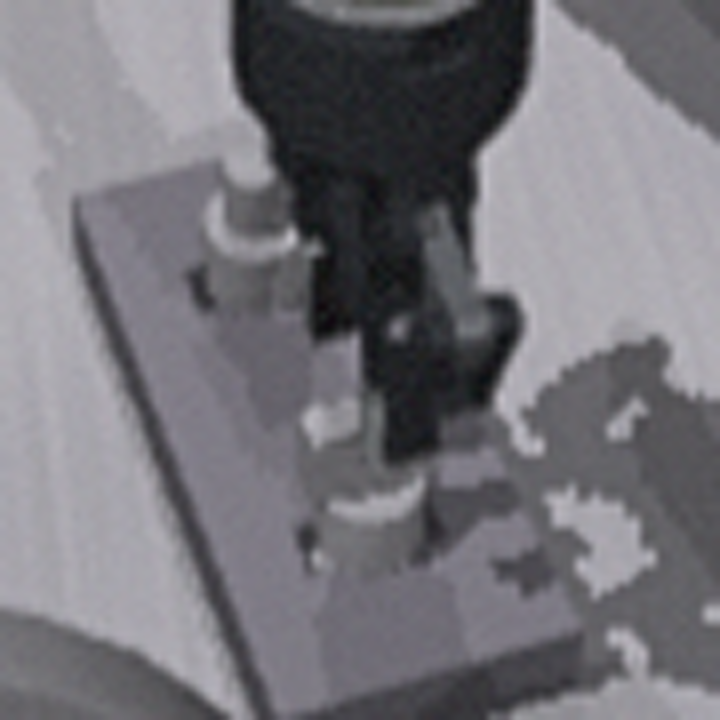

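Request:
{"method": "move_arm", "body": {"commands": [[[0,0,-0.25],[0,0,0],-0.1],[[0,0,-0.25],[0,0,0],-0.1],[[0,0,0],[0,0,0],-0.1]]}}

```text
clock: 3.05
tcp_pos: [0.4713, -0.3682, 0.0553]
orientation: [-0.001, 0.996, 0.092, -0.001]
wrist_force: [-0.3, -0.4, -0.1]
finger_gap: 0.0386
```

```bash
python3 - <<'E'
from h import *
s=env.get_state();print(s['tcp_pos'],yaw(s['orientation']),s['wrist_force'],s['finger_gap'])
snap('wrist','w4');crop('w4',150,130,380,300,3.4,'w4b')
snap('side','side4');crop('side4',230,240,320,330,8,'side4b')
print((w2px('side4',s['tcp_pos'])-[230,240])*8)
E
```

```text
[ 0.47125542 -0.36818104  0.05533672] 10.594421345494162 [-0.31294781 -0.35539013 -0.07216487] 0.03856555685009147
[359.24674581 469.86165367]
```

View pics/w4b.png

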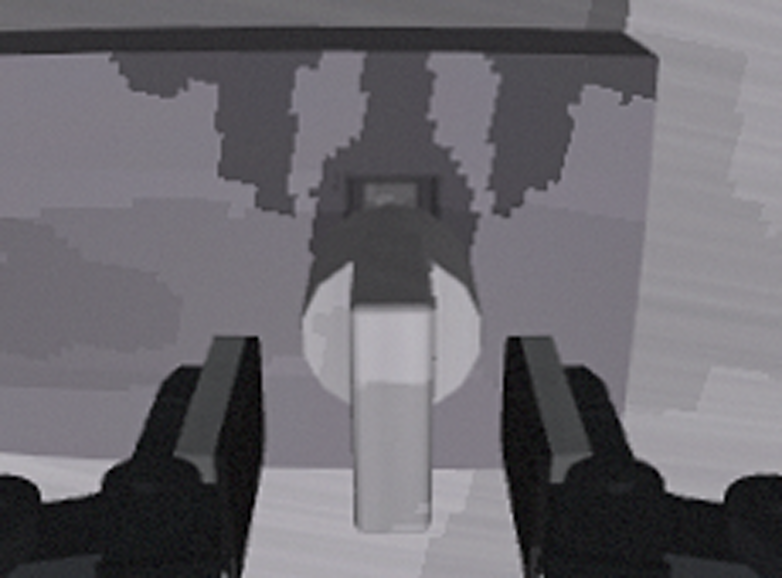

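View pics/side4b.png

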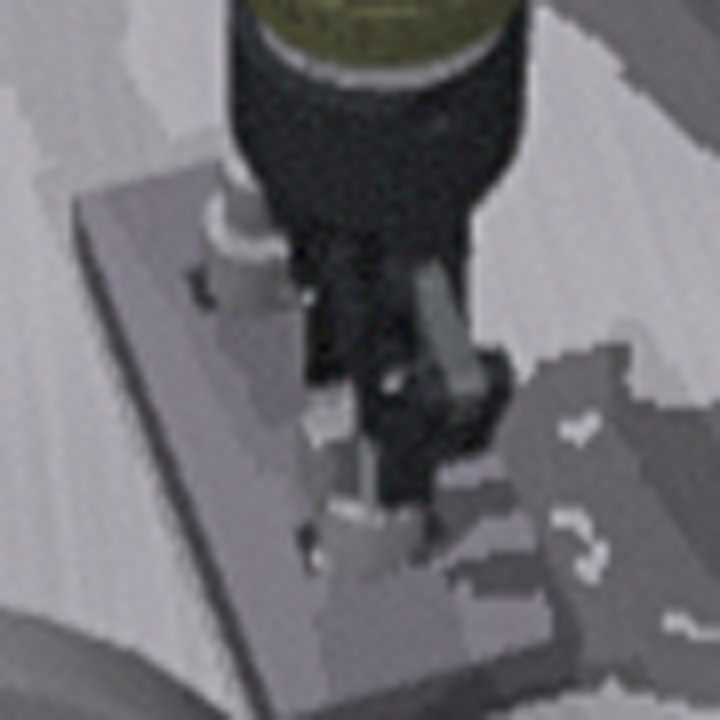

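Request:
{"method": "move_arm", "body": {"commands": [[[0,0,0],[0,0,0],-1],[[0,0,0],[0,0,0],-1],[[0,0,0],[0,0,0],-1],[[0,0,0],[0,0,0],-1]], "newtons": 60}}

```text
clock: 3.55
tcp_pos: [0.4728, -0.3697, 0.0582]
orientation: [0.0, 0.996, 0.092, 0.0]
wrist_force: [0.3, 1.1, 1.2]
finger_gap: 0.0101
```

```bash
python3 - <<'E'
from h import *
s=env.get_state();print(s['tcp_pos'],yaw(s['orientation']),s['wrist_force'],s['finger_gap'])
snap('wrist','w5');crop('w5',150,130,380,300,3.4,'w5b')
snap('side','side5');crop('side5',230,240,320,330,8,'side5b')
E
```

```text
[ 0.47283842 -0.3696884   0.05824197] 10.598778167505042 [0.32676675 1.07125062 1.15506162] 0.010141715629199667
```

View pics/w5b.png

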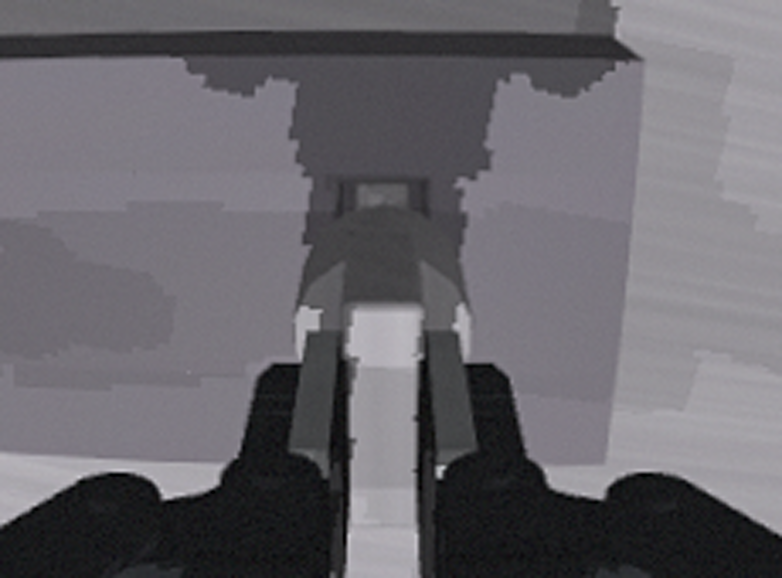

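View pics/side5b.png

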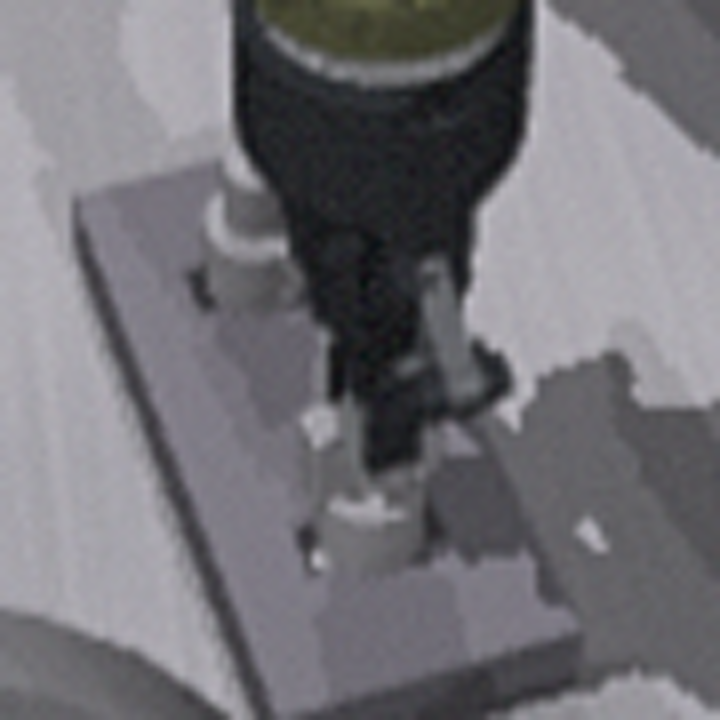

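Request:
{"method": "move_arm", "body": {"commands": [[[0,0,0],[0,0,0],-1],[[0,0,0.5],[0,0,0],-1],[[0,0,0.8],[0,0,0],-1],[[0,0,0.8],[0,0,0],-1],[[0,0,0],[0,0,0],-1]], "newtons": 100}}

```text
clock: 4.15
tcp_pos: [0.4743, -0.3712, 0.146]
orientation: [0.003, 0.996, 0.092, 0.002]
wrist_force: [0.0, -0.8, -1.9]
finger_gap: 0.0091
```

```bash
python3 - <<'E'
from h import *
for i in range(3):
  s=env.get_state();print(s['tcp_pos'],yaw(s['orientation']),s['wrist_force'],s['finger_gap'])
snap('wrist','w6');crop('w6',150,130,380,300,3.4,'w6b')
snap('side','side6');crop('side6',220,220,320,310,8,'side6b')
E
```

```text
[ 0.47426154 -0.37120696  0.14596033] 10.600800568962834 [ 0.01036715 -0.79508857 -1.85334351] 0.009054261842357204
[ 0.47426154 -0.37120696  0.14596033] 10.600800568962834 [ 0.01036715 -0.79508857 -1.85334351] 0.009054261842357204
[ 0.47426154 -0.37120696  0.14596033] 10.600800568962834 [ 0.01036715 -0.79508857 -1.85334351] 0.009054261842357204
```

View pics/w6b.png

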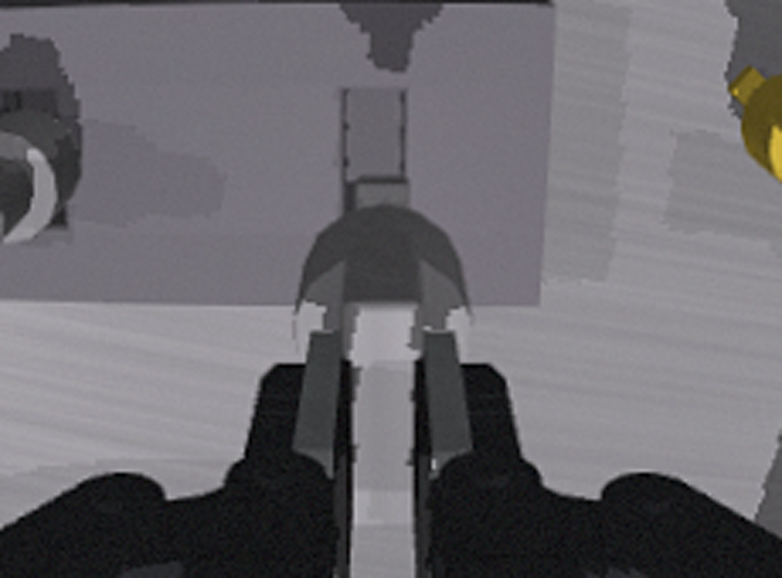

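View pics/side6b.png

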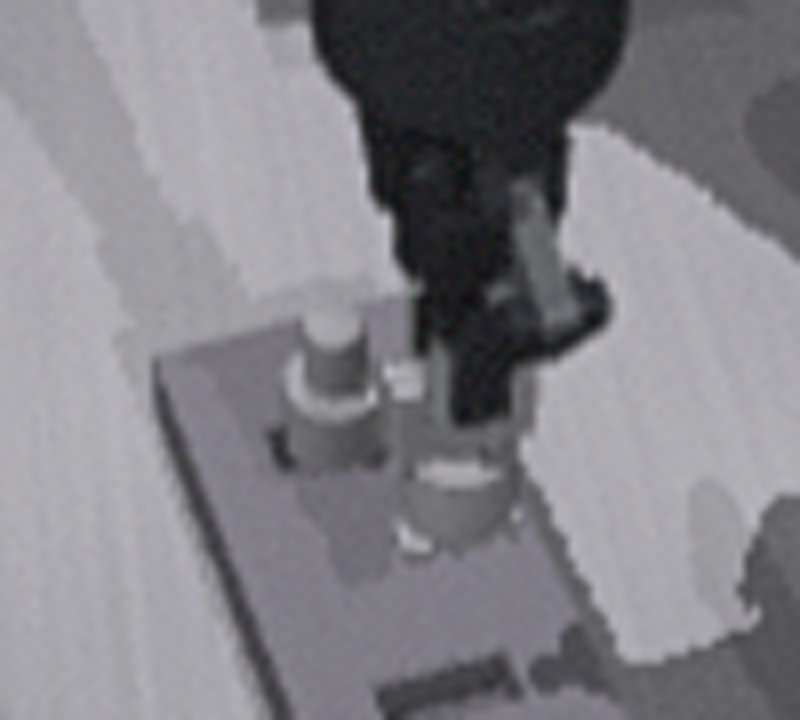

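Request:
{"method": "move_arm", "body": {"commands": [[[0.19,0.9,0],[0,0,0.8],-1],[[0.19,0.9,0],[0,0,0.8],-1],[[0.19,0.9,0],[0,0,0.8],-1],[[0.19,0.9,0],[0,0,0.8],-1],[[0.19,0.9,0],[0,0,0.8],-1]]}}

```text
clock: 4.75
tcp_pos: [0.509, -0.1872, 0.1393]
orientation: [-0.002, 0.931, 0.365, -0.001]
wrist_force: [1.1, 0.6, -2.6]
finger_gap: 0.0091
```

Request:
{"method": "move_arm", "body": {"commands": [[[0.19,0.9,0],[0,0,0.8],-1],[[0.19,0.9,0],[0,0,0.8],-1],[[0.19,0.9,0],[0,0,0.8],-1],[[0.19,0.8,0],[0,0,0.8],-1],[[0.19,0.6,0],[0,0,0.8],-1]]}}

```text
clock: 5.25
tcp_pos: [0.5468, -0.023, 0.1393]
orientation: [-0.002, 0.794, 0.608, -0.001]
wrist_force: [1.6, -0.1, -1.7]
finger_gap: 0.009
```

Request:
{"method": "move_arm", "body": {"commands": [[[0,0.2,0],[0,0,0.7],-1],[[0,0,0],[0,0,0.7],-1],[[0,0,0],[0,0,0.6],-1],[[0,0,0],[0,0,0],-1],[[0,0,0],[0,0,0],-1]]}}

```text
clock: 5.75
tcp_pos: [0.5474, -0.0172, 0.1401]
orientation: [-0.001, 0.704, 0.71, -0.001]
wrist_force: [-0.7, 0.7, -0.7]
finger_gap: 0.009
```

```bash
python3 - <<'E'
from h import *
s=env.get_state();print(s['tcp_pos'],yaw(s['orientation']),s['wrist_force'],s['finger_gap'],s['joint_pos'])
snap('wrist','w7');crop('w7',0,0,512,384,1.5,'w7b')
E
```

```text
[ 0.54739482 -0.01722297  0.1401363 ] 90.48050102029516 [-0.72049294  0.72625209 -0.73721102] 0.008987573173896677 [-1.78050252e-01  2.97344506e-01 -1.66069980e-01  1.11020143e+00
 -3.35727920e-06  1.38435903e+00]
```

View pics/w7b.png

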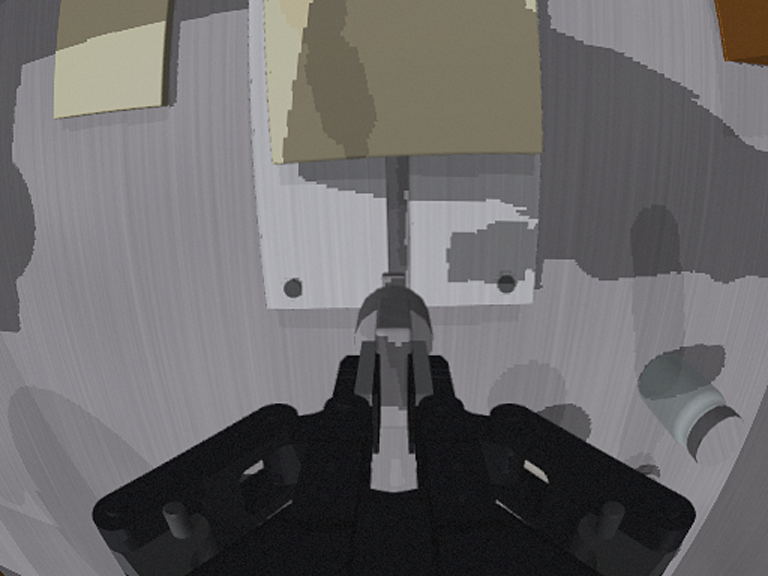

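```bash
python3 - <<'E'
from h import *
crop('w7',160,90,370,230,3.7,'w7c')
E
```

```text
(no output)
```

View pics/w7c.png

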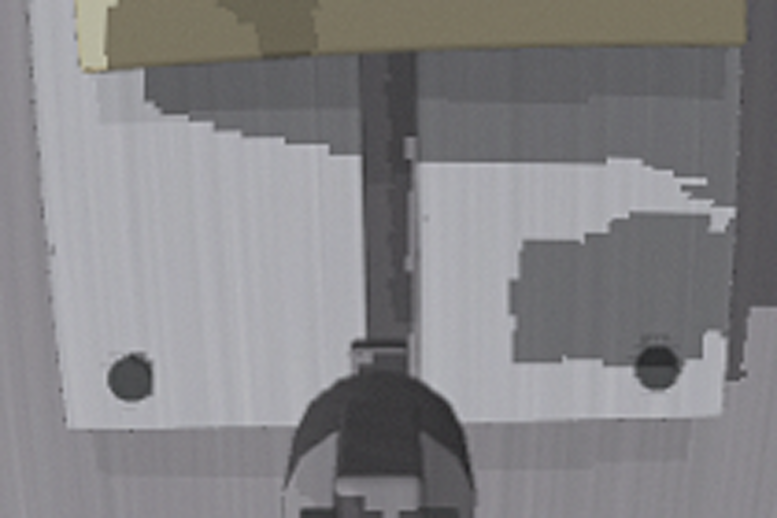

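```bash
python3 - <<'E'
from h import *
def g(x,y,z): return wpx('w7',160+x/3.7,90+y/3.7,z)
for n,a in dict(L1=(360,70),L2=(366,335),R1=(417,70),R2=(414,335),c1=(70,430),c2=(722,415),c3=(32,20),c4=(742,20)).items(): print(n,g(*a,.026))
print('board',g(90,72,.026),g(745,44,.041), g(90,62,.041))
d=np.load('pics/w7.npz');Rt=R(d['q']);t=d['tcp']
for z in (.04,.0432):
  a=g(351,343,t[2]-z+.007*0);b=g(407,343,t[2]-z);print('foot front',a,b,Rt.T@((a+b)/2-t),np.linalg.norm(a-b))
E
```

```text
L1 [0.54151265 0.04655025 0.026     ]
L2 [ 0.54333184 -0.021471    0.026     ]
R1 [0.5554756  0.04668147 0.026     ]
R2 [ 0.55575297 -0.02136244  0.026     ]
c1 [ 0.46215872 -0.04932362  0.026     ]
c2 [ 0.64090904 -0.04343166  0.026     ]
c3 [0.45873557 0.0610472  0.026     ]
c4 [0.63752415 0.06270946 0.026     ]
board [0.47372232 0.04712436 0.026     ] [0.6335597  0.05696515 0.041     ] [0.477821   0.05038381 0.041     ]
foot front [ 5.41430991e-01 -1.07480250e-04  1.00136297e-01] [ 5.51995452e-01 -1.59672083e-05  1.00136297e-01] [ 0.01714559 -0.00042678  0.04001025] 0.010564857988565102
foot front [ 0.54134547 -0.0011248   0.0969363 ] [ 0.55208088 -0.00103181  0.0969363 ] [ 0.01612738 -0.00042649  0.04320973] 0.010735813833271655
```

Request:
{"method": "move_arm", "body": {"commands": [[[0.07,0.2,-0.4],[0,0,0.14],-1],[[0,0,-0.6],[0,0,0],-1],[[0,0,-0.5],[0,0,0],-1],[[0,0,0],[0,0,0],-1],[[0,0,0],[0,0,0],-1]]}}

```text
clock: 6.3
tcp_pos: [0.5509, -0.0095, 0.0816]
orientation: [-0.0, 0.697, 0.717, -0.0]
wrist_force: [-0.6, -0.1, -1.8]
finger_gap: 0.0092
```

```bash
python3 - <<'E'
from h import *
s=env.get_state();print(s['tcp_pos'],yaw(s['orientation']),s['wrist_force'],s['finger_gap'])
snap('wrist','w8');crop('w8',160,90,370,230,3.7,'w8c')
E
```

```text
[ 0.55085831 -0.00947295  0.08156308] 91.66216828250538 [-0.57897482 -0.10739952 -1.77436952] 0.009244797445660756
```

View pics/w8c.png

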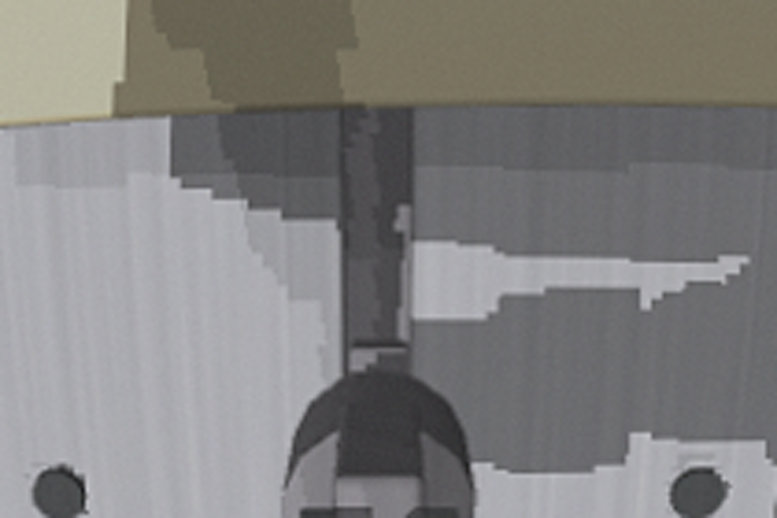

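Request:
{"method": "move_arm", "body": {"commands": [[[0,0,-0.2],[0,0,0],-1],[[0,0,-0.08],[0,0,0],-1],[[0,0,0],[0,0,0],-1]]}}

```text
clock: 6.65
tcp_pos: [0.551, -0.0094, 0.0703]
orientation: [-0.0, 0.696, 0.718, -0.0]
wrist_force: [-0.3, 0.7, -1.9]
finger_gap: 0.0087
```

Request:
{"method": "move_arm", "body": {"commands": [[[0,0,-0.05],[0,0,0],-1],[[0,0,0],[0,0,0],-1]]}}

```text
clock: 6.85
tcp_pos: [0.5513, -0.0094, 0.0685]
orientation: [0.0, 0.696, 0.718, 0.0]
wrist_force: [-0.8, 0.2, -2.6]
finger_gap: 0.009
```

Request:
{"method": "move_arm", "body": {"commands": [[[0,0,-0.05],[0,0,0],-1],[[0,0,0],[0,0,0],-1]]}}

```text
clock: 7.05
tcp_pos: [0.5511, -0.0094, 0.0663]
orientation: [-0.0, 0.696, 0.718, -0.0]
wrist_force: [0.2, -0.2, -2.4]
finger_gap: 0.0088
```

Request:
{"method": "move_arm", "body": {"commands": [[[0,0,-0.05],[0,0,0],-1],[[0,0,0],[0,0,0],-1]]}}

```text
clock: 7.25
tcp_pos: [0.5512, -0.0094, 0.0643]
orientation: [-0.0, 0.696, 0.718, -0.0]
wrist_force: [-0.9, 0.5, -2.4]
finger_gap: 0.0092
```

Request:
{"method": "move_arm", "body": {"commands": [[[0,0,-0.05],[0,0,0],-1],[[0,0,0],[0,0,0],-1]]}}

```text
clock: 7.45
tcp_pos: [0.5511, -0.0094, 0.0622]
orientation: [-0.0, 0.696, 0.718, -0.0]
wrist_force: [0.9, 0.7, -2.2]
finger_gap: 0.0091
```

```bash
python3 - <<'E'
from h import *
s=env.get_state();print(s['tcp_pos'],yaw(s['orientation']),s['wrist_force'],s['finger_gap'])
snap('wrist','w9');crop('w9',160,90,370,230,3.7,'w9c')
snap('side','side9');crop('side9',230,150,330,240,8,'side9c')
E
```

```text
[ 0.55111235 -0.0093774   0.06222776] 91.7157977598729 [ 0.87694163  0.66639494 -2.23357829] 0.00910078918318288
```

View pics/w9c.png

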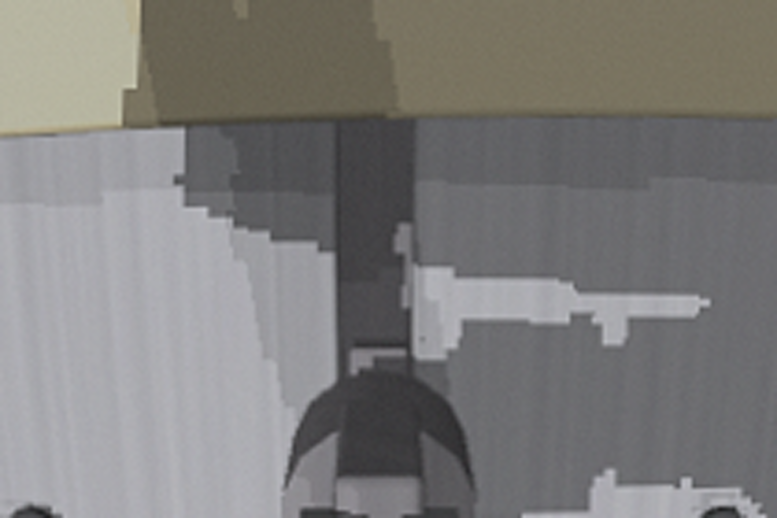

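View pics/side9c.png

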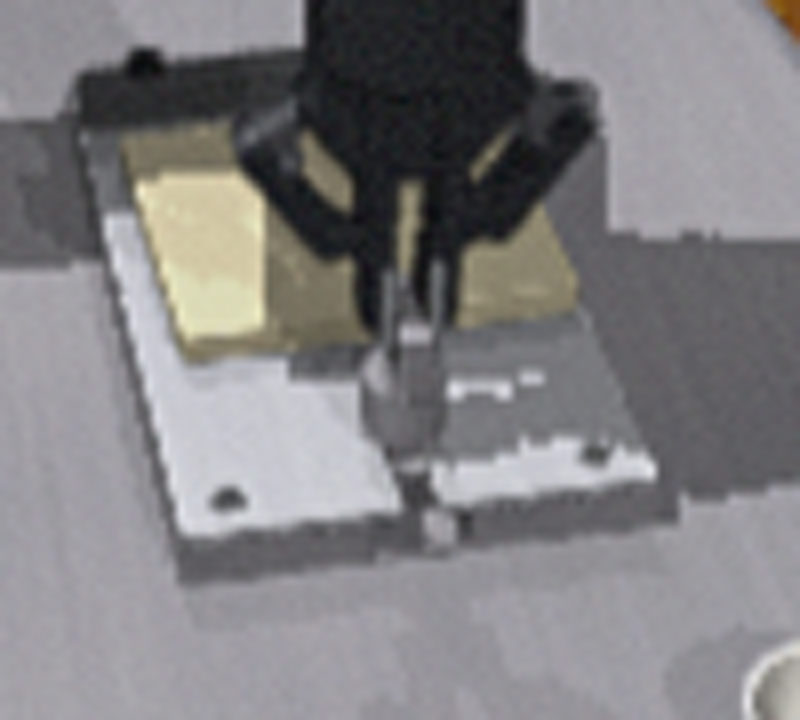

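Request:
{"method": "move_arm", "body": {"commands": [[[0,0,-0.05],[0,0,0],-1],[[0,0,-0.05],[0,0,0],-1],[[0,0,0],[0,0,0],-1]]}}

```text
clock: 7.85
tcp_pos: [0.551, -0.0094, 0.0581]
orientation: [-0.0, 0.696, 0.718, -0.0]
wrist_force: [0.8, 0.3, -1.3]
finger_gap: 0.009
```

Request:
{"method": "move_arm", "body": {"commands": [[[0,0,-0.05],[0,0,0],-1],[[0,0,0],[0,0,0],-1]]}}

```text
clock: 8.05
tcp_pos: [0.5511, -0.0094, 0.0562]
orientation: [-0.0, 0.696, 0.718, -0.0]
wrist_force: [-0.6, 0.3, -1.9]
finger_gap: 0.0093
```

Request:
{"method": "move_arm", "body": {"commands": [[[0,0,-0.03],[0,0,0],-1],[[0,0,0],[0,0,0],-1]]}}

```text
clock: 8.25
tcp_pos: [0.5512, -0.0094, 0.0552]
orientation: [-0.0, 0.696, 0.718, -0.0]
wrist_force: [-0.4, -0.5, -2.9]
finger_gap: 0.0089
```

Request:
{"method": "move_arm", "body": {"commands": [[[0,0,-0.025],[0,0,0],-1],[[0,0,0],[0,0,0],-1]]}}

```text
clock: 8.45
tcp_pos: [0.5514, -0.0094, 0.0544]
orientation: [0.0, 0.696, 0.718, 0.0]
wrist_force: [0.1, 0.3, -1.8]
finger_gap: 0.0091
```

Request:
{"method": "move_arm", "body": {"commands": [[[0,0,-0.02],[0,0,0],-1],[[0,0,0],[0,0,0],-1]]}}

```text
clock: 8.65
tcp_pos: [0.5514, -0.0094, 0.0543]
orientation: [0.0, 0.696, 0.718, 0.0]
wrist_force: [-2.3, -0.1, 3.9]
finger_gap: 0.009
```

Request:
{"method": "move_arm", "body": {"commands": [[[0,0,-0.015],[0,0,0],-1],[[0,0,0],[0,0,0],-1]]}}

```text
clock: 8.85
tcp_pos: [0.5515, -0.0094, 0.0543]
orientation: [0.001, 0.696, 0.718, 0.0]
wrist_force: [-3.8, -0.5, 9.4]
finger_gap: 0.0092
```

Request:
{"method": "move_arm", "body": {"commands": [[[0,0,0.04],[0,0,0],-1],[[0,0,0],[0,0,0],-1]]}}

```text
clock: 9.05
tcp_pos: [0.5514, -0.0094, 0.0546]
orientation: [0.0, 0.696, 0.718, 0.0]
wrist_force: [0.3, 0.0, -2.6]
finger_gap: 0.009
```

Request:
{"method": "move_arm", "body": {"commands": [[[-0.01,0.25,0],[0,0,0],-1],[[-0.01,0.25,0],[0,0,0],-1],[[0,0.2,0],[0,0,0],-1],[[0,0,0],[0,0,0],-1]]}}

```text
clock: 9.45
tcp_pos: [0.5502, 0.0204, 0.0544]
orientation: [-0.0, 0.696, 0.718, 0.0]
wrist_force: [0.3, 1.0, -1.1]
finger_gap: 0.009
```

```bash
python3 - <<'E'
from h import *
s=env.get_state();print(s['tcp_pos'],yaw(s['orientation']),s['wrist_force'],s['ft_torque'],s['finger_gap'])
snap('wrist','w10');crop('w10',160,60,370,230,3.7,'w10c')
E
```

```text
[0.55024512 0.0203528  0.05436885] 91.83665992030205 [ 0.33710003  0.97493063 -1.08481528] [ 0.1731488  -0.01703472  0.08846606] 0.009012899665131142
```

View pics/w10c.png

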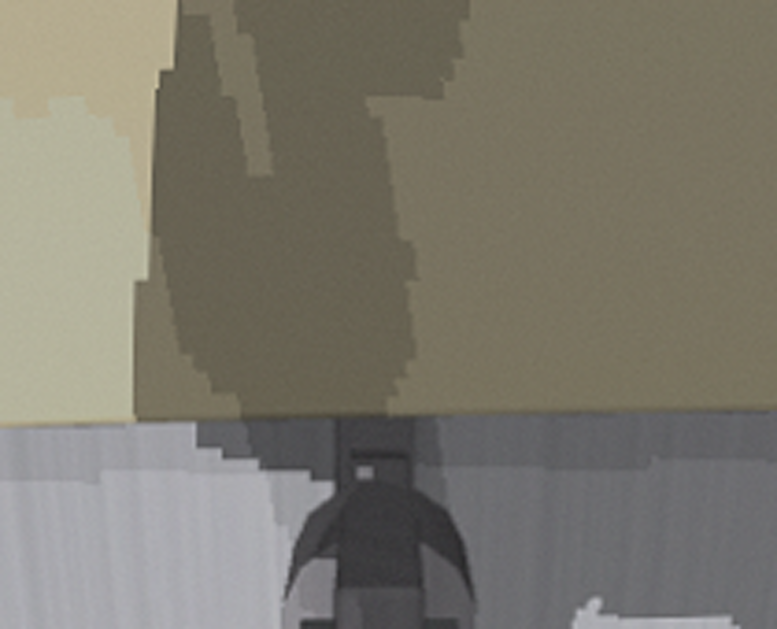

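Request:
{"method": "move_arm", "body": {"commands": [[[-0.025,0.15,0],[0,0,0],-1],[[-0.005,0.15,0],[0,0,0],-1],[[-0.005,0.1,0],[0,0,0],-1],[[0,0,0],[0,0,0],-1]]}}

```text
clock: 9.9
tcp_pos: [0.5488, 0.0352, 0.0544]
orientation: [-0.0, 0.696, 0.718, -0.0]
wrist_force: [0.2, 0.8, -1.9]
finger_gap: 0.0092
```

```bash
python3 - <<'E'
from h import *
s=env.get_state();print(s['tcp_pos'],yaw(s['orientation']),s['wrist_force'],s['ft_torque'],s['finger_gap'])
snap('wrist','w11');crop('w11',160,60,370,230,3.7,'w11c')
snap('top','top11');crop('top11',150,130,280,225,6,'top11c')
E
```

```text
[0.54884829 0.03523659 0.05438299] 91.75957641202515 [ 0.15032752  0.77398331 -1.89910966] [-0.04427262  0.00546934 -0.01403676] 0.009161057019254645
```

View pics/w11c.png

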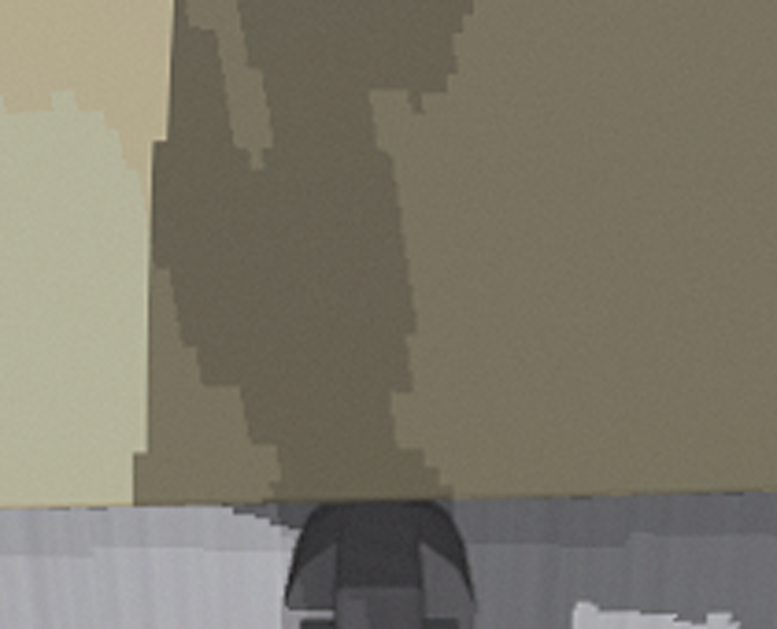

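View pics/top11c.png

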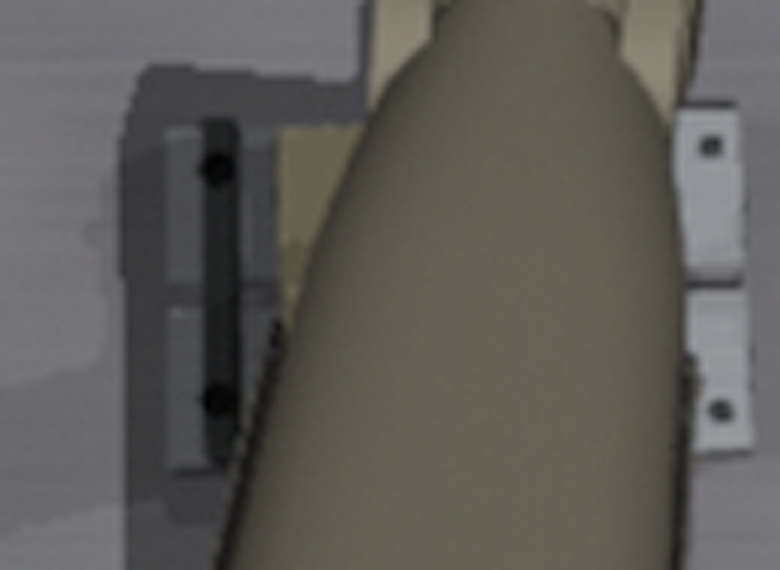

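Request:
{"method": "move_arm", "body": {"commands": [[[-0.002,0.06,0],[0,0,0],-1],[[-0.002,0.06,0],[0,0,0],-1],[[-0.002,0.06,0],[0,0,0],-1],[[-0.002,0.06,0],[0,0,0],-1],[[0,0,0],[0,0,0],-1]]}}

```text
clock: 10.5
tcp_pos: [0.5487, 0.0446, 0.0545]
orientation: [-0.0, 0.696, 0.718, 0.0]
wrist_force: [-0.5, -0.8, -1.5]
finger_gap: 0.0089
```

Request:
{"method": "move_arm", "body": {"commands": [[[-0.002,0.04,0],[0,0,0],-1],[[-0.001,0.04,0],[0,0,0],-1],[[0,0,0],[0,0,0],-1]]}}

```text
clock: 10.8
tcp_pos: [0.5487, 0.0477, 0.0545]
orientation: [-0.0, 0.696, 0.718, 0.0]
wrist_force: [-0.3, -0.6, -1.7]
finger_gap: 0.0092
```

```bash
python3 - <<'E'
from h import *
s=env.get_state();print(s['tcp_pos'],yaw(s['orientation']),s['wrist_force'],s['ft_torque'],s['finger_gap'])
snap('wrist','w12');crop('w12',0,0,512,250,1.5,'w12c')
snap('top','top12');crop('top12',150,130,280,225,6,'top12c')
E
```

```text
[0.54866221 0.04765363 0.05453385] 91.73156025556264 [-0.34379815 -0.58477008 -1.67696685] [-0.053333   -0.01313238 -0.01446268] 0.009223119962938325
```

View pics/w12c.png

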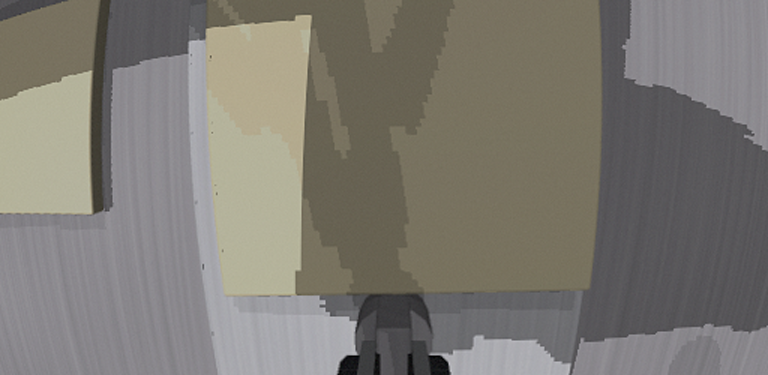

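View pics/top12c.png

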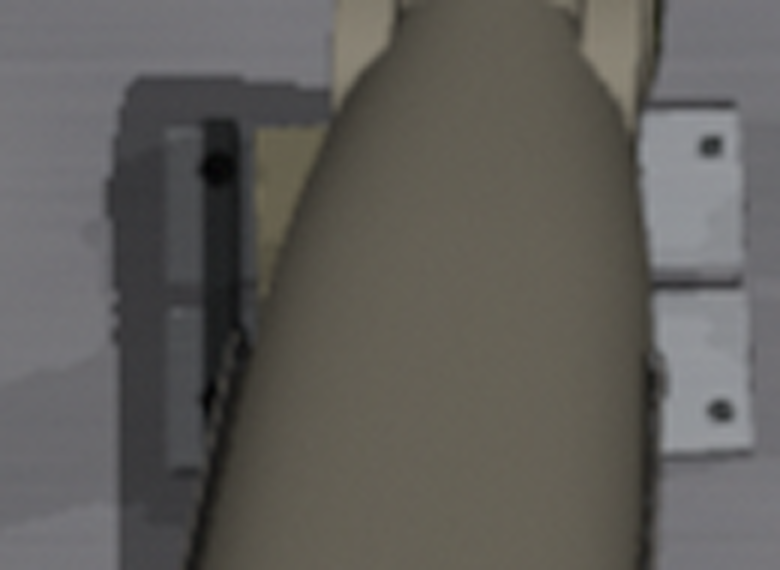

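Request:
{"method": "move_arm", "body": {"commands": [[[-0.001,0.03,0],[0,0,0],-1],[[-0.001,0.03,0],[0,0,0],-1],[[-0.001,0.03,0],[0,0,0],-1],[[0,0,0],[0,0,0],-1]]}}

```text
clock: 11.3
tcp_pos: [0.5485, 0.0512, 0.0545]
orientation: [0.0, 0.696, 0.718, 0.0]
wrist_force: [-0.8, -0.2, -2.2]
finger_gap: 0.0091
```

Request:
{"method": "move_arm", "body": {"commands": [[[-0.001,0.02,0],[0,0,0],-1],[[0,0.02,0],[0,0,0],-1],[[0,0,0],[0,0,0],-1]]}}

```text
clock: 11.6
tcp_pos: [0.5485, 0.0527, 0.0545]
orientation: [0.0, 0.696, 0.718, 0.0]
wrist_force: [-0.3, -1.3, -2.6]
finger_gap: 0.0089
```

Request:
{"method": "move_arm", "body": {"commands": [[[0,0.02,0],[0,0,0],-1],[[0,0,0],[0,0,0],-1]]}}

```text
clock: 11.8
tcp_pos: [0.5485, 0.0535, 0.0545]
orientation: [0.0, 0.696, 0.718, 0.0]
wrist_force: [0.9, -0.9, -1.5]
finger_gap: 0.0088
```

Request:
{"method": "move_arm", "body": {"commands": [[[0,0.015,0],[0,0,0],-1],[[0,0,0],[0,0,0],-1]]}}

```text
clock: 12.0
tcp_pos: [0.5485, 0.0541, 0.0545]
orientation: [0.0, 0.696, 0.718, 0.0]
wrist_force: [0.2, -1.1, -2.3]
finger_gap: 0.0089
```

Request:
{"method": "move_arm", "body": {"commands": [[[0,0.015,0],[0,0,0],-1],[[0,0,0],[0,0,0],-1]]}}

```text
clock: 12.2
tcp_pos: [0.5485, 0.0547, 0.0545]
orientation: [0.0, 0.696, 0.718, 0.0]
wrist_force: [-0.7, -0.4, -2.2]
finger_gap: 0.009
```

Request:
{"method": "move_arm", "body": {"commands": [[[0,0.015,0],[0,0,0],-1],[[0,0,0],[0,0,0],-1]]}}

```text
clock: 12.4
tcp_pos: [0.5485, 0.0553, 0.0545]
orientation: [0.0, 0.696, 0.718, 0.0]
wrist_force: [0.0, -1.7, -2.5]
finger_gap: 0.0092
```

Request:
{"method": "move_arm", "body": {"commands": [[[0,0.015,0],[0,0,0],-1],[[0,0,0],[0,0,0],-1]]}}

```text
clock: 12.6
tcp_pos: [0.5485, 0.0559, 0.0545]
orientation: [0.0, 0.696, 0.718, 0.0]
wrist_force: [0.2, -0.3, -2.2]
finger_gap: 0.009
```

Request:
{"method": "move_arm", "body": {"commands": [[[0,0.015,0],[0,0,0],-1],[[0,0,0],[0,0,0],-1]]}}

```text
clock: 12.8
tcp_pos: [0.5485, 0.0565, 0.0545]
orientation: [0.0, 0.696, 0.718, 0.0]
wrist_force: [0.5, -0.5, -2.3]
finger_gap: 0.0092
```

```bash
python3 - <<'E'
from h import *
s=env.get_state();print(s['tcp_pos'],yaw(s['orientation']),s['wrist_force'],s['ft_torque'],s['finger_gap'])
snap('wrist','w13');crop('w13',0,0,512,384,1.5,'w13c')
snap('side','side13');crop('side13',230,140,330,230,8,'side13c')
snap('top','top13');crop('top13',160,140,220,190,12,'top13c')
E
```

```text
[0.54848611 0.05651189 0.05451708] 91.72298127743669 [ 0.52643382 -0.4825857  -2.30819178] [-0.1928386  -0.08315052  0.0087269 ] 0.009222738397170064
```

View pics/side13c.png

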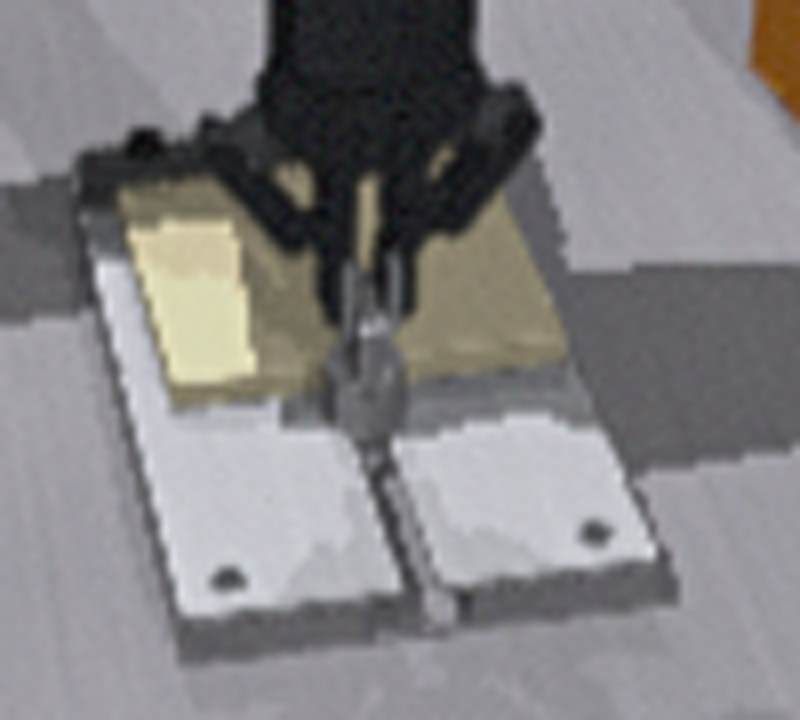

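View pics/top13c.png

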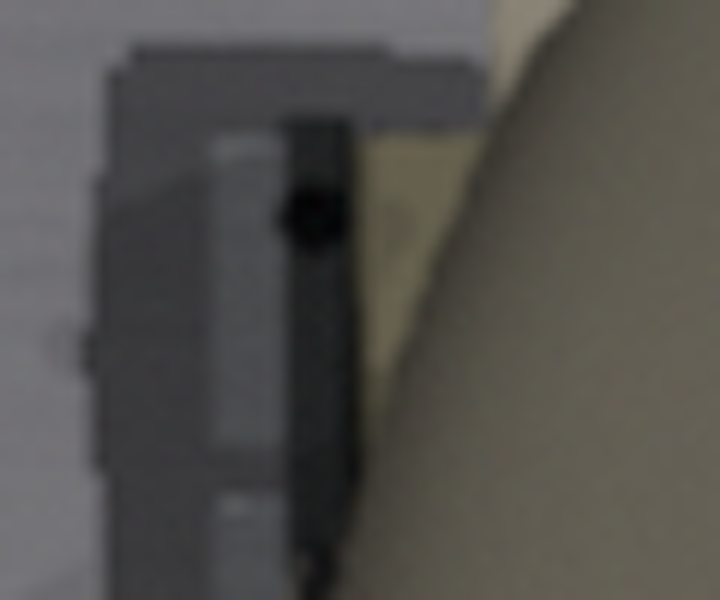

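Request:
{"method": "move_arm", "body": {"commands": [[[0,0.015,0],[0,0,0],-1],[[0,0,0],[0,0,0],-1]]}}

```text
clock: 13.15
tcp_pos: [0.5485, 0.057, 0.0545]
orientation: [0.0, 0.696, 0.718, 0.0]
wrist_force: [0.4, -1.3, -1.7]
finger_gap: 0.0088
```

Request:
{"method": "move_arm", "body": {"commands": [[[0,0.015,0],[0,0,0],-1],[[0,0,0],[0,0,0],-1]]}}

```text
clock: 13.35
tcp_pos: [0.5485, 0.0576, 0.0545]
orientation: [0.0, 0.696, 0.718, -0.0]
wrist_force: [0.1, -0.9, -3.3]
finger_gap: 0.0091
```

Request:
{"method": "move_arm", "body": {"commands": [[[0,0.015,0],[0,0,0],-1],[[0,0,0],[0,0,0],-1]]}}

```text
clock: 13.55
tcp_pos: [0.5483, 0.0581, 0.0545]
orientation: [0.0, 0.696, 0.718, -0.0]
wrist_force: [0.1, -2.6, -2.0]
finger_gap: 0.0091
```

Request:
{"method": "move_arm", "body": {"commands": [[[0,0.015,0],[0,0,0],-1],[[0,0,0],[0,0,0],-1]]}}

```text
clock: 13.75
tcp_pos: [0.5484, 0.0586, 0.0545]
orientation: [0.0, 0.696, 0.718, -0.0]
wrist_force: [-0.2, -3.0, -2.6]
finger_gap: 0.0091
```

Request:
{"method": "move_arm", "body": {"commands": [[[0,0.015,0],[0,0,0],-1],[[0,0,0],[0,0,0],-1]]}}

```text
clock: 13.95
tcp_pos: [0.5484, 0.0588, 0.0546]
orientation: [0.0, 0.697, 0.717, -0.001]
wrist_force: [-0.2, -5.3, -0.8]
finger_gap: 0.0091
```

Request:
{"method": "move_arm", "body": {"commands": [[[0,0.01,0],[0,0,0],-1],[[0,0,0],[0,0,0],-1]]}}

```text
clock: 14.15
tcp_pos: [0.5484, 0.0589, 0.0546]
orientation: [0.001, 0.697, 0.717, -0.001]
wrist_force: [-0.6, -5.0, -1.3]
finger_gap: 0.0095
```

Request:
{"method": "move_arm", "body": {"commands": [[[0,0.01,0],[0,0,0],-1],[[0,0,0],[0,0,0],-1]]}}

```text
clock: 14.35
tcp_pos: [0.5484, 0.059, 0.0546]
orientation: [0.001, 0.697, 0.717, -0.001]
wrist_force: [-0.7, -6.2, -1.4]
finger_gap: 0.009
```

Request:
{"method": "move_arm", "body": {"commands": [[[0,0.01,0],[0,0,0],-1],[[0,0,0],[0,0,0],-1]]}}

```text
clock: 14.55
tcp_pos: [0.5484, 0.059, 0.0546]
orientation: [0.001, 0.697, 0.717, -0.001]
wrist_force: [0.1, -7.2, -1.8]
finger_gap: 0.0095
```

Request:
{"method": "move_arm", "body": {"commands": [[[0,0.02,0],[0,0,0],-1],[[0,0.02,0],[0,0,0],-1],[[0,0,0],[0,0,0],-1]]}}

```text
clock: 14.85
tcp_pos: [0.5484, 0.0594, 0.0547]
orientation: [0.002, 0.697, 0.717, -0.002]
wrist_force: [-1.0, -11.5, -0.2]
finger_gap: 0.0093
```

```bash
python3 - <<'E'
from h import *
s=env.get_state();print(s['tcp_pos'],s['orientation'],yaw(s['orientation']),s['wrist_force'],s['ft_torque'],s['finger_gap'])
snap('wrist','w14');crop('w14',0,0,512,384,1.5,'w14c')
snap('side','side14');crop('side14',230,140,330,230,8,'side14c')
snap('top','top14');crop('top14',160,140,220,190,12,'top14c')
E
```

```text
[0.54843228 0.0594045  0.05474463] [ 0.00202019  0.69702823  0.71703746 -0.00219995] 91.62143682214494 [ -1.02583805 -11.47306705  -0.18518882] [-2.78097923  0.44753882  0.06367022] 0.009280696378781242
```

View pics/w14c.png

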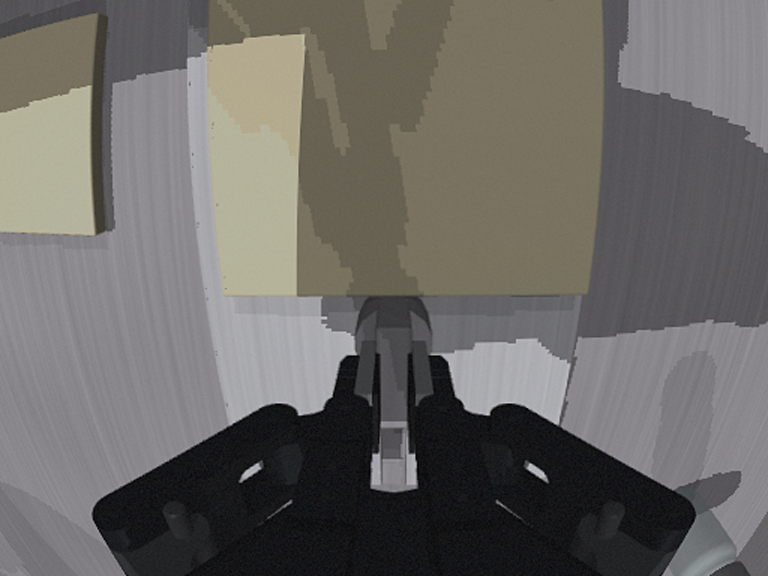

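View pics/side14c.png

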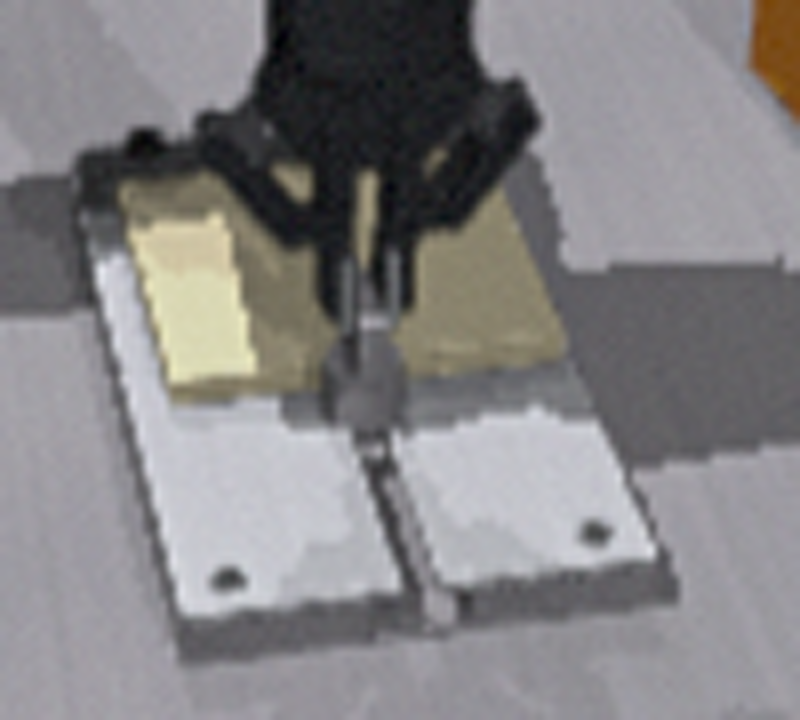

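View pics/top14c.png

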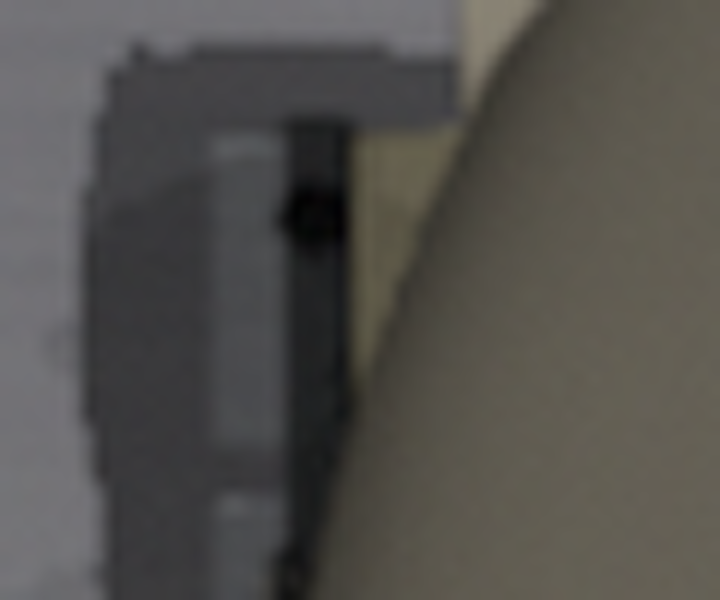

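Request:
{"method": "move_arm", "body": {"commands": [[[0,0,0],[0,0,0],-1],[[0,0,0],[0,0,0],-1],[[0,0,0],[0,0,0],-1],[[0,0,0],[0,0,0],-1],[[0,0,0],[0,0,0],-1]]}}

```text
clock: 15.5
tcp_pos: [0.5484, 0.0594, 0.0547]
orientation: [0.002, 0.697, 0.717, -0.002]
wrist_force: [-2.1, -11.6, 0.2]
finger_gap: 0.0095
```

Request:
{"method": "move_arm", "body": {"commands": [[[0,-0.025,0],[0,0,0],-1],[[0,0,0],[0,0,0],-1]]}}

```text
clock: 15.7
tcp_pos: [0.5484, 0.0592, 0.0546]
orientation: [0.001, 0.697, 0.717, -0.001]
wrist_force: [-2.2, -8.7, -1.2]
finger_gap: 0.009
```

Request:
{"method": "move_arm", "body": {"commands": [[[0,0,0],[0,0,0.5],-1],[[0,0,0],[0,0,0.5],-1],[[0,0,0],[0,0,0],-1]]}}

```text
clock: 16.0
tcp_pos: [0.5497, 0.0592, 0.0549]
orientation: [0.002, 0.645, 0.764, -0.001]
wrist_force: [1.7, -8.7, -2.5]
finger_gap: 0.0092
```

Request:
{"method": "move_arm", "body": {"commands": [[[0,0,0],[0,0,0.7],-1],[[0,0,0],[0,0,0.7],-1],[[0,0,0],[0,0,0.7],-1],[[0,0,0],[0,0,0],-1]]}}

```text
clock: 16.4
tcp_pos: [0.5497, 0.0592, 0.055]
orientation: [0.002, 0.526, 0.851, -0.001]
wrist_force: [0.1, -10.2, -1.9]
finger_gap: 0.0091
```

```bash
python3 - <<'E'
from h import *
s=env.get_state();print(s['tcp_pos'],s['orientation'],yaw(s['orientation']),s['wrist_force'],s['ft_torque'],s['finger_gap'])
E
```

```text
[0.54966818 0.05921396 0.05495123] [ 0.00192487  0.52578047  0.8506174  -0.00111045] 116.55820984268277 [  0.14506248 -10.19309415  -1.89395372] [-2.06496915 -0.14131779 -0.02350826] 0.009064027450600039
```

Request:
{"method": "move_arm", "body": {"commands": [[[0,-0.01,0],[0,0,0.8],-1],[[0,0,0],[0,0,0.8],-1],[[0,0,0],[0,0,0.8],-1],[[0,0,0],[0,0,0.8],-1],[[0,0,0],[0,0,0],-1]]}}

```text
clock: 16.9
tcp_pos: [0.5496, 0.0591, 0.055]
orientation: [0.002, 0.324, 0.946, -0.001]
wrist_force: [0.5, -8.8, -0.5]
finger_gap: 0.0089
```

Request:
{"method": "move_arm", "body": {"commands": [[[0,0,0],[0,0,0.8],-1],[[0,0,0],[0,0,0.8],-1],[[0,0,0],[0,0,0.8],-1],[[0,0,0],[0,0,0.8],-1],[[0,0,0],[0,0,0],-1]]}}

```text
clock: 17.4
tcp_pos: [0.5496, 0.0591, 0.055]
orientation: [0.001, 0.106, 0.994, -0.002]
wrist_force: [-0.3, -7.8, -1.0]
finger_gap: 0.0089
```

```bash
python3 - <<'E'
from h import *
s=env.get_state();print(s['tcp_pos'],s['orientation'],yaw(s['orientation']),s['wrist_force'],s['ft_torque'],s['finger_gap'],s['joint_pos'])
E
```

```text
[0.54963187 0.05908633 0.05495153] [ 0.00116678  0.10639165  0.99432244 -0.00152974] 167.78548579445095 [-0.26809166 -7.75650604 -1.02599297] [-1.84938733 -0.1826395  -0.01238705] 0.008898994690597028 [-0.036286    0.37085716 -0.28594148  0.91188481 -0.00321586  0.17689778]
```

Remaining about 13.9° (1.73 units); then seat the stop gently.

Request:
{"method": "move_arm", "body": {"commands": [[[0,0,0],[0,0,0.6],-1],[[0,0,0],[0,0,0.6],-1],[[0,0,0],[0,0,0.54],-1],[[0,0,0],[0,0,0],-1]]}}

```text
clock: 17.8
tcp_pos: [0.5497, 0.0591, 0.055]
orientation: [0.001, -0.015, 1.0, -0.002]
wrist_force: [0.4, -8.0, -0.3]
finger_gap: 0.009
```

Request:
{"method": "move_arm", "body": {"commands": [[[0,0,-0.015],[0,0,0],-1],[[0,0,0],[0,0,0],-1]]}}

```text
clock: 18.0
tcp_pos: [0.5497, 0.0591, 0.0545]
orientation: [0.001, -0.014, 1.0, -0.002]
wrist_force: [0.4, -8.4, -0.2]
finger_gap: 0.0092
```

Request:
{"method": "move_arm", "body": {"commands": [[[0,0,-0.015],[0,0,0],-1],[[0,0,0],[0,0,0],-1]]}}

```text
clock: 18.2
tcp_pos: [0.5498, 0.059, 0.0545]
orientation: [0.001, -0.014, 1.0, -0.002]
wrist_force: [-1.2, -8.4, 2.9]
finger_gap: 0.009
```

```bash
python3 - <<'E'
from h import *
s=env.get_state();print(s['tcp_pos'],s['orientation'],yaw(s['orientation']),s['wrist_force'],s['ft_torque'],s['finger_gap'],s['joint_pos'])
snap('wrist','w15');crop('w15',0,0,512,384,1.5,'w15c')
E
```

```text
[0.54981032 0.05902695 0.05447954] [ 0.00130322 -0.01368216  0.99990401 -0.00175442] -178.43182808950496 [-1.21409908 -8.4413282   2.93892887] [-1.83467146  0.15619761 -0.02910466] 0.008989485084731247 [-0.03629145  0.37110949 -0.28687719  0.91003117 -0.00337426 -0.06366136]
```

View pics/w15c.png

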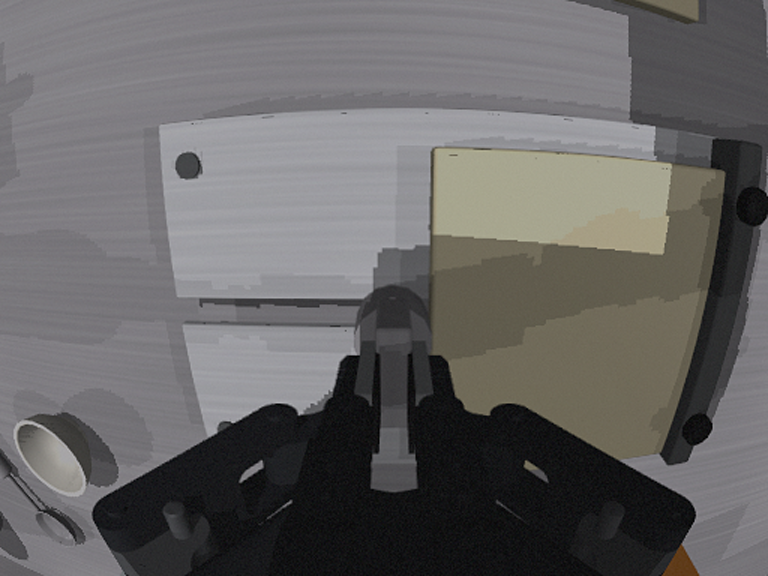

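Request:
{"method": "move_arm", "body": {"commands": [[[0,-0.02,0],[0,0,0],-1],[[0,-0.012,0],[0,0,0],-1],[[0,0,0],[0,0,0],-1]], "newtons": 20}}

```text
clock: 18.55
tcp_pos: [0.5498, 0.0588, 0.0544]
orientation: [0.001, -0.014, 1.0, -0.001]
wrist_force: [-0.4, -5.7, 4.8]
finger_gap: 0.0089
```

Request:
{"method": "move_arm", "body": {"commands": [[[0,0,0],[0,0,0],-0.5],[[0,0,0],[0,0,0],-0.4],[[0,0,0],[0,0,0],-0.3],[[0,0,0],[0,0,0],-0.2],[[0,0,0],[0,0,0],-0.2]]}}

```text
clock: 19.05
tcp_pos: [0.5484, 0.0598, 0.0533]
orientation: [-0.0, -0.014, 1.0, 0.0]
wrist_force: [0.5, 0.9, 0.5]
finger_gap: 0.0346
```

```bash
python3 - <<'E'
from h import *
s=env.get_state();print(s['tcp_pos'],yaw(s['orientation']),s['wrist_force'],s['ft_torque'],s['finger_gap'])
snap('wrist','w16');crop('w16',130,100,390,300,3,'w16c')
E
```

```text
[0.54840783 0.05984101 0.05325099] -178.3420706199696 [0.4662231  0.89832333 0.49614377] [-0.04330697  0.03726614  0.00155621] 0.03460331739739397
```

View pics/w16c.png

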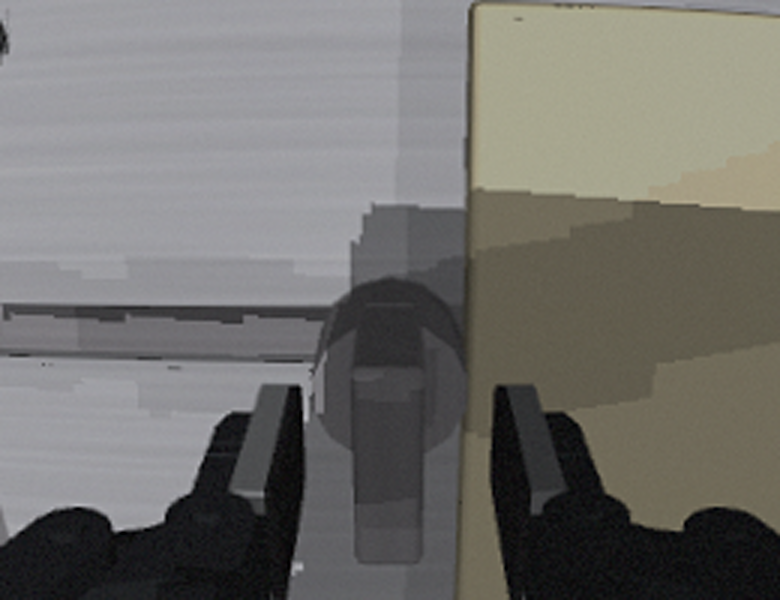

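Request:
{"method": "move_arm", "body": {"commands": [[[0,0,0.3],[0,0,0],-0.2],[[0,0,0.5],[0,0,0],-0.2],[[0,0,0.8],[0,0,0],-0.2],[[0,0,0.8],[0,0,0],-0.2],[[0,0,0.5],[0,0,0],-0.2]]}}

```text
clock: 19.6
tcp_pos: [0.5495, 0.0596, 0.1729]
orientation: [0.002, -0.014, 1.0, 0.0]
wrist_force: [1.4, -1.5, -0.5]
finger_gap: 0.0343
```

Request:
{"method": "move_arm", "body": {"commands": [[[-0.7,-0.7,0.5],[0,0,0],-0.2],[[-0.7,-0.7,0.3],[0,0,0],-0.2],[[-0.7,-0.7,0],[0,0,0],-0.2],[[-0.5,-0.7,0],[0,0,0],-0.2],[[0,-0.3,0],[0,0,0],-0.2]]}}

```text
clock: 20.1
tcp_pos: [0.4424, -0.0658, 0.2026]
orientation: [0.0, -0.013, 1.0, -0.0]
wrist_force: [-0.3, -0.0, 0.2]
finger_gap: 0.0345
```

```bash
python3 - <<'E'
from h import *
s=env.get_state();print(s['tcp_pos'],yaw(s['orientation']),s['wrist_force'],s['finger_gap'])
snap('wrist','w17');crop('w17',0,0,512,384,1.5,'w17c')
snap('top','top17');crop('top17',140,125,300,235,4.8,'top17c')
snap('side','side17');crop('side17',230,140,330,230,8,'side17c')
E
```

```text
[ 0.44241433 -0.06575115  0.20261224] -178.48706221162954 [-0.25587375 -0.04435454  0.2379361 ] 0.03446065991303705
```

View pics/w17c.png

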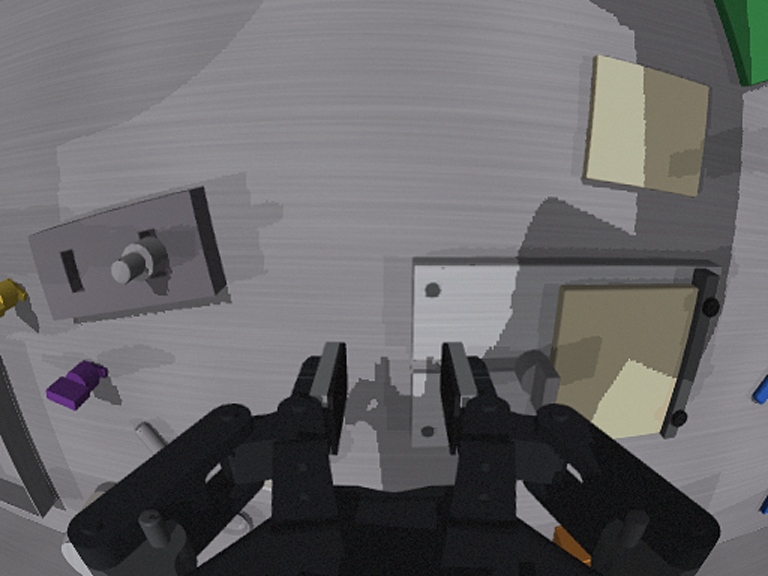

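View pics/top17c.png

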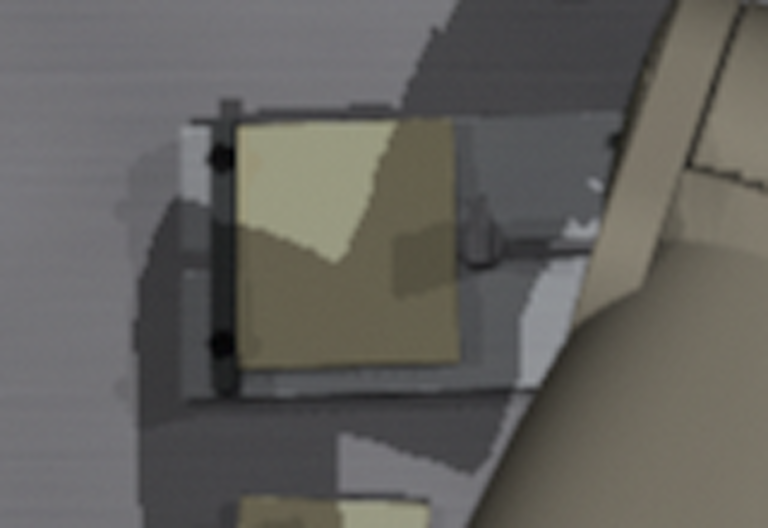

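View pics/side17c.png

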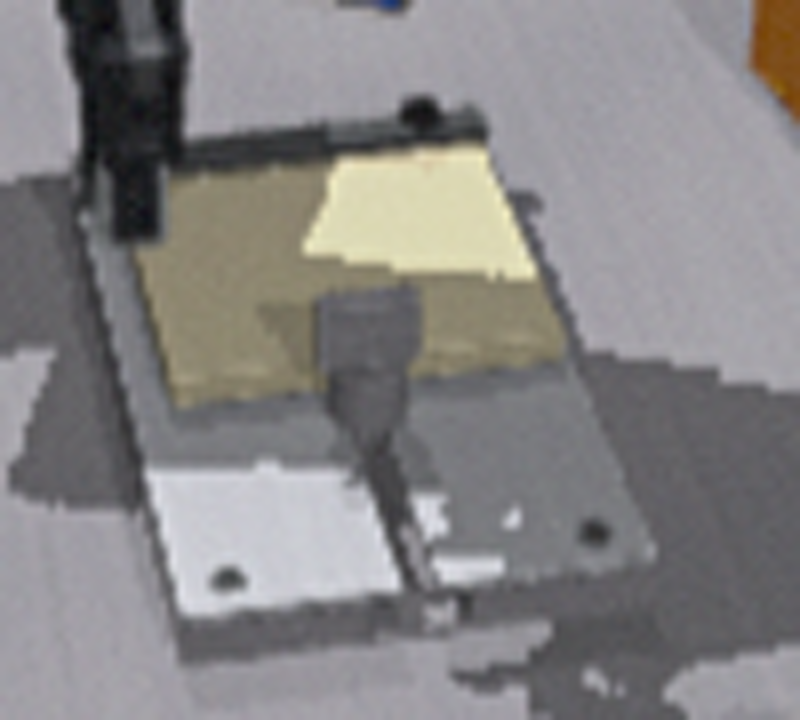

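```bash
python3 - <<'E'
from h import *
crop('w16',225,180,305,250,9,'w16d')
crop('top17',200,155,260,195,12,'top17d')
E
```

```text
(no output)
```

View pics/w16d.png

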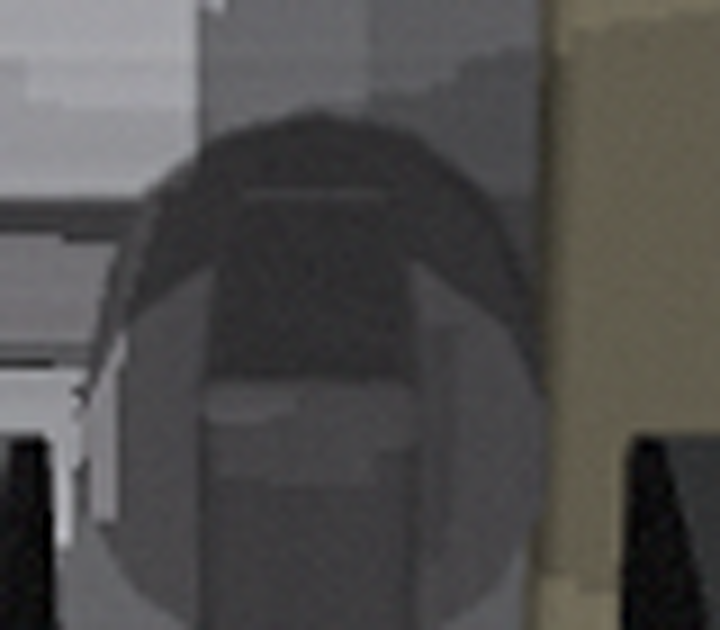

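View pics/top17d.png

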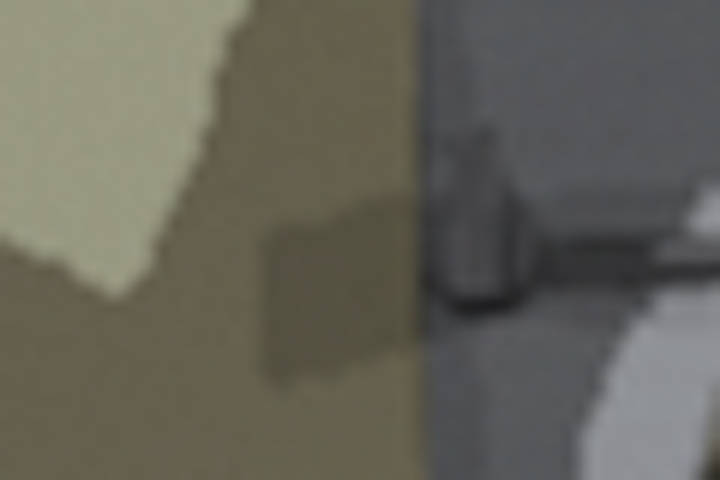

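The stop's body is tangent to the board edge and the board lies flush on the fence. Handing in.

```bash
python3 -c "
from workcell import job; print(job.hand_in())"
```

```text
the job is handed in; nothing more can be done
None
```

The job is done and handed in at about 20 s of the 72 s allowed. The stop came out of the holder and its foot went into the slot at the entry point. It pushed the board square against the fence at about 11.5 N for over 0.5 s. I then eased the push to 8–10 N, turned the stop a quarter turn (yaw 91.7° to 181.6°), seated it and let go.

**Last checks:**
- The pictures after release show the board flush on the fence and the stop's round body tangent to the board's edge. The blade, and so the foot, lies across the slot.
- The pin and the other things in view look unmoved. The arm stands clear, with force readings near zero.

**What disagreed or failed:**
- My first grasp closed on air above the blade. The real fingertips sit higher than the stated 19 mm ahead of the TCP, so I gripped about 20 mm lower and it held.
- The finger gap read about 9–10 mm on the 12 mm blade.
- The TCP shifted about 1.3 mm sideways in the slot at the start of the twist, and forces stayed low.
- I did not measure the contact between stop and board by force after release; I judged it only from the images.

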